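# Cross-stack washed slide cassettes into an open drying tower

### The arm

A 6-joint arm with a two-finger parallel gripper is mounted at the origin on a cart in front of the work surface, level with it; the furniture and walls round the work are solid. World frame = base frame: x ahead of the robot, y to its left, z up, the work surface at z = 0. Lengths are in mm, angles in degrees, forces in N, time in s.
With the tool pointing down it reaches from about 350 to 850 mm from the base axis. Payload 8.1 kg.
Tool frame: the origin (TCP) lies on the centre line of the jaws, within the pads' length; the fingertips stand 14 mm ahead of it and the grasp point (between the pads) lies 5 mm behind it; z points along the fingers, y is the line along which they close (so a half turn about z gives the same grasp; the last joint's range is limited). The gripper opens to 85 mm and grips with 20 to 120 N. Pads are 22 mm wide; open, the fingers measure 114 mm over their backs; the gripper's body (76 mm by 85 mm) begins 54 mm behind the grasp point. The pads swing forward as they close: fully open they stand 13 mm farther back than shut.
Start: joints at [-75.94, 7.471, 85.268, -0, 87.261, -4.893], TCP at [194.9, -567.468, 245.292] pointing down, gripper open.
Joint ranges: [-169.43, 169.43], [-51.17, 129.36], [1.28, 143.12], [-76.62, 256.62], [0, 156.53], [-152.29, 152.29]. Speed limits (degrees/s): [136.94, 136.94, 159.86, 180, 180, 180].

### API

Orientations are given as [roll, pitch, yaw] about the fixed x, y, z axes, in that order (R = Rz(yaw) Ry(pitch) Rx(roll)).
In Python, from bench import sense, snapshot, camera_info, hand_in gives the robot as it stands. The module is installed in compiled form; this text tells all that it offers.
- The arm moves only by the tool apply_moves, never from a script. Its argument "deltas" is a list of rows, each a list of 7 numbers: the shift along the tool's x, y, z scaled (see below), then the turn, a rotation vector about the tool's x, y, z scaled (see below), then the opening, from 0 (shut) to 1 (fully open). In form: [[dx, dy, dz, ax, ay, az, claw], ...]. A call has 1 to 8 rows; each row shifts and turns the commanded pose from where the row before left it, along the tool's axes as they then stand; what a row does not reach is not made up. The controller multiplies each number of a shift by 0.03 m and each number of a turn by 0.08 rad. A row lasts 1/8 s, in which the tool goes at most 62.5 mm and 10.7 degrees, less where a joint would pass 70% of its speed; a pose out of reach is approached as far as the arm can. A call with a number of a shift or a turn outside -1 to 1 is refused whole. A call with a gripper value outside its range is refused whole. The fingers move at their own pace and stop on an object; "grip_force" is the grip in N (left out, the last holds). Time passes only in rows, so rows that do not move let the fingers close. It gives the time, the measured TCP pose, the force, the opening and the grip force at its end, in the units of the state.
- sense(): the state, without advancing time (a new reading comes with each control period).
- snapshot(name): name is "scene" or "top" or "wrist"; returns the picture (384x512x3 uint8, red, green, blue); there is no depth.
- camera_info(name): a dict with "vertical_fov" (degrees; the focal length in pixels is half the picture's height over the tangent of half this angle, whatever the lens; pixels are square), "cx", "cy" (the principal point, pixels), "origin" and "rotation" of the camera in the world; the wrist camera has in their place "tool_from_camera" (4x4, takes a point from camera to tool coordinates, whose origin is the TCP and whose axes are the flange's). Camera axes: x right, y up, looking along -z (the intrinsics and any distortion apply to the point x, -y, -z); pixel columns grow to the right and rows downward; lengths in mm; the calibration is good to about 2 mm. A picture is of the moment at which its call begins: read the wrist's pose just before it. camera_info takes no time and is no camera call.
- hand_in(): hands the job in; it is judged then, once.
The state is a dict: "time": time; "joint_pos": joint angles; "qd": joint speeds; "joint_efforts": joint torques, N m; "tool_pos": TCP position; "tcp_rot": TCP orientation; "ft_force": force on the tool from outside, world axes, zero at the start; "wrist_torque": the same for the moment, N m; "finger_gap": finger opening in mm; "grip_force": force on a finger pad.
Only numpy, scipy, OpenCV 4.12 (cv2) and the standard library are available. Lean on these libraries where they do the work, as an engineer would, in place of code of your own. Each camera call takes 0.05 s, during which the arm holds its last target. There are 200 camera calls.

### The job

Finish the drying tower on the black mat: lay the two blue slide cassettes across the two grey ones, then the two white ones across the blue ones, so that three layers of two alternate crosswise. Give each pair the same wide spacing as the grey pair and centre it over the mat, so that the tower rises square with its ends lined up and air reaches every cassette. Leave the grey pair where it lies, and do not disturb the bottles, the tube rack or the film roll.

Things in the scene. Friction and masses are not known exactly. Their poses are not given: they have to be found in the camera images.
- mat: black square rubber drying mat fixed to the bench, 130 x 130 mm, 3 mm thick, white marks at its corners; origin at the centre of its underside, z up. The two grey cassettes lie on it along its x axis, with their centre lines 36 mm either side of its centre (at mat y = -36 and +36 mm)
- grey_1: grey flat closed plastic slide cassette, a plain bar 100 mm long (own x axis), 24 mm wide (y) and 18 mm high (z), 60 g; origin at the centre of its underside. Loose; already on the mat at mat y = -36 mm: half of the tower's bottom layer
- grey_2: grey flat closed plastic slide cassette, a plain bar 100 mm long (own x axis), 24 mm wide (y) and 18 mm high (z), 60 g; origin at the centre of its underside. Loose; already on the mat at mat y = +36 mm: half of the tower's bottom layer
- blue_1: blue flat closed plastic slide cassette, a plain bar 100 mm long (own x axis), 24 mm wide (y) and 18 mm high (z), 60 g; origin at the centre of its underside. Starts in the tray, label up; neighbours in the tray lie side by side, centres about 56 mm apart
- blue_2: blue flat closed plastic slide cassette, a plain bar 100 mm long (own x axis), 24 mm wide (y) and 18 mm high (z), 60 g; origin at the centre of its underside. Starts in the tray, label up; neighbours in the tray lie side by side, centres about 56 mm apart
- white_1: white flat closed plastic slide cassette, a plain bar 100 mm long (own x axis), 24 mm wide (y) and 18 mm high (z), 60 g; origin at the centre of its underside. Starts in the tray, label up; neighbours in the tray lie side by side, centres about 56 mm apart
- white_2: white flat closed plastic slide cassette, a plain bar 100 mm long (own x axis), 24 mm wide (y) and 18 mm high (z), 60 g; origin at the centre of its underside. Starts in the tray, label up; neighbours in the tray lie side by side, centres about 56 mm apart
- tray: shallow dark green plastic tray fixed to the bench, 236 mm (x) x 124 mm (y), 3 mm floor, rim 7 mm high; origin at the centre of its underside. The four cassettes to be stacked lie on its floor in a row, each roughly along the tray's y axis, in any colour order
- bottle_blue_cap: bystander: clear medium bottle with blue cap, 54 mm across, 120 mm tall; origin at the centre of its underside
- oil: bystander: small bottle with black cap and yellow label, 38 mm across, 84 mm tall; origin at the centre of its underside
- film: bystander: upright white roll of sealing film, 62 mm across, 51 mm high; origin at the centre of its underside
- rack: bystander: orange micro-tube rack, 52 x 95 x 33 mm (x, y, z); origin at the centre of its underside

How it is judged:
By the outcome, as a careful person would: the job done as asked, in the order asked, and still so for the second after the job is handed in, with the robot touching nothing.
It also fails if it takes over 70 s, if anything falls off the work surface, if the arm or the gripper's body presses on something with over 40 N, if the wrist force passes 120 N, or if a joint passes its speed limit or range.

## Working session

There is one attempt and no reset: what is moved stays moved. The work goes in short steps, Python scripts to look and compute and a tool call to move; the robot and the scene stay as the last step left them, time stands still between calls to the robot, and variables do not carry over. Pictures are saved under pics/ and viewed, at most 10 in all, crops included, and the job is handed in when it is done.

Besides the shell and the picture viewer there is one more tool, called after "Emit:" by a JSON object that holds its "method" and its "body". apply_moves: Moves the arm, as the interface text tells. Its arguments: {"type":"object","properties":{"deltas":{"type":"array"},"grip_force":{"type":"number"}},"required":["deltas"]}

```bash
mkdir -p pics; python3 - <<'E'
from bench import *
import cv2
print(sense())
for n in("scene","top","wrist"):
    i=camera_info(n);print(n,i)
for n in("scene","top"):
    cv2.imwrite(f"pics/{n}0.png",cv2.cvtColor(snapshot(n),cv2.COLOR_RGB2BGR))
E
```

```text
{'time': 0.0, 'joint_pos': array([-7.59404639e+01,  7.51642201e+00,  8.53308727e+01, -1.66432726e-03,
        8.72603942e+01, -4.89174942e+00]), 'qd': array([ 0.01688296,  0.04254381,  0.01702874, -0.0878494 ,  0.01466489,
        0.01648502]), 'joint_efforts': array([ 1.50617329e-04, -5.69408655e+01, -5.00542653e+01, -2.01705602e-04,
        1.50941941e-02, -3.69349522e-06]), 'tool_pos': array([ 194.75351449, -566.95188597,  244.21543019]), 'tcp_rot': array([-1.79892562e+02, -7.52678641e-03,  1.89513596e+01]), 'ft_force': array([ 0.44911202,  0.05216332, -0.68650523]), 'wrist_torque': array([ 0.01176626, -0.00499782, -0.00796945]), 'grip_force': 0.0, 'finger_gap': 85.72849558331072}
scene {'vertical_fov': 52.62047260198822, 'cx': 257.0475320336454, 'cy': 188.4794529749151, 'origin': array([327.50655765, 416.47147995, 704.6700131 ]), 'rotation': array([  39.50305321,    0.93879883, -149.56906856])}
top {'vertical_fov': 52.71392426405323, 'cx': 263.3042015580088, 'cy': 188.85913410257533, 'origin': array([428.8381313 , -67.444449  , 855.01819829]), 'rotation': array([ 1.34830065e+01,  2.73171852e-02, -9.06001387e+01])}
wrist {'vertical_fov': 59.27219136099707, 'cx': 255.4826027467101, 'cy': 191.26023230461328, 'tool_from_camera': array([[-1.41740885e-03,  9.44783186e-01,  3.27693032e-01,
         8.40127903e+01],
       [ 9.99998906e-01,  1.20068610e-03,  8.63671905e-04,
         1.70108584e+00],
       [ 4.22526226e-04,  3.27693898e-01, -9.44783854e-01,
        -1.28773456e+02],
       [ 0.00000000e+00,  0.00000000e+00,  0.00000000e+00,
         1.00000000e+00]])}
```

View pics/top0.png

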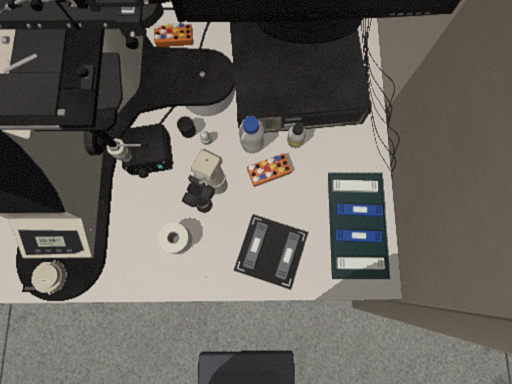

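View pics/scene0.png

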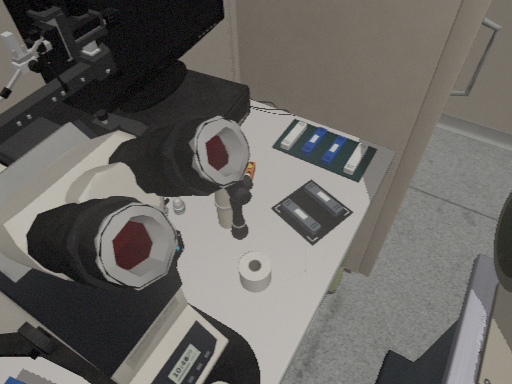

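The top view shows the mat at about (271,251), turned some 15°, with the grey pair on it. The tray is at (358,225) and holds, from top to bottom, white, blue, blue, white at rows 185, 210, 236 and 264. The scene view shows a partition close behind the tray. Next I measure from the top view.

```bash
cat > h.py <<'E'
import numpy as np, cv2
from scipy.spatial.transform import Rotation as Ro
from bench import *
def cam(n, s=None):
    i=camera_info(n); f=192/np.tan(np.radians(i["vertical_fov"]/2))
    if n=="wrist":
        T=np.eye(4); T[:3,:3]=Ro.from_euler("xyz",s["tcp_rot"],degrees=True).as_matrix(); T[:3,3]=s["tool_pos"]
        T=T@np.array(i["tool_from_camera"]); R,o=T[:3,:3],T[:3,3]
    else: R,o=Ro.from_euler("xyz",i["rotation"],degrees=True).as_matrix(),np.array(i["origin"])
    return f,i["cx"],i["cy"],R,o
def ray(c,uv,z):
    f,cx,cy,R,o=c; uv=np.atleast_2d(uv).astype(float)
    d=np.c_[(uv[:,0]-cx)/f,-(uv[:,1]-cy)/f,-np.ones(len(uv))]@R.T
    return o+d*((z-o[2])/d[:,2])[:,None]
def proj(c,P):
    f,cx,cy,R,o=c; q=(np.atleast_2d(P)-o)@R
    return np.c_[cx-f*q[:,0]/q[:,2],cy+f*q[:,1]/q[:,2]]
def masks(im):
    a=im.astype(int); r,g,b=a[...,0],a[...,1],a[...,2]; h=cv2.cvtColor(im,cv2.COLOR_RGB2HSV)
    return dict(blue=((b>r+40)&(b>g+25)),white=(a.min(2)>150))
def blobs(m,lo,hi):
    n,l,st,ce=cv2.connectedComponentsWithStats(m.astype(np.uint8))
    out=[]
    for k in range(1,n):
        if lo<st[k,4]<hi:
            ys,xs=np.where(l==k); out.append((st[k,4],cv2.minAreaRect(np.c_[xs,ys].astype(np.float32)),np.c_[xs,ys]))
    return out
E
python3 - <<'E'
from h import *
im=cv2.cvtColor(cv2.imread("pics/top0.png"),cv2.COLOR_BGR2RGB); c=cam("top")
M=masks(im)
for n in M:
    m=M[n].copy(); m[:, :330]=0; m[:, 388:]=0; m[:172]=0;m[278:]=0
    if n=="blue": m=cv2.morphologyEx(m.astype(np.uint8),cv2.MORPH_CLOSE,np.ones((7,7)))
    for a,r,p in blobs(m,60,2000):
        b=ray(c,cv2.boxPoints(r),21); print(n,a,b.mean(0).round(1),[tuple(x) for x in b[:,:2].round(0)])
g=cv2.cvtColor(im,cv2.COLOR_RGB2GRAY)
m=np.zeros_like(g);m[205:295,225:315]=(g[205:295,225:315]<150)
m=cv2.morphologyEx(m,cv2.MORPH_CLOSE,np.ones((3,3)))
for a,r,p in blobs(m,1000,9000):
    b=ray(c,cv2.boxPoints(r),3); print("mat",a,b.mean(0).round(1),b[:,:2].round(0).tolist())
print("tray",ray(c,[[329,173],[383,173],[389,277],[332,278]],7).round(0).tolist())
print("others",ray(c,[[251,148],[297,140],[270,169],[175,237],[206,185],[200,195],[400,298],[388,150]],0).round(0).tolist())
E
```

```text
blue 523 [ 580.3 -278.    21. ] [(np.float64(571.0), np.float64(-227.0)), (np.float64(596.0), np.float64(-229.0)), (np.float64(590.0), np.float64(-330.0)), (np.float64(565.0), np.float64(-327.0))]
blue 539 [ 523.7 -271.7   21. ] [(np.float64(514.0), np.float64(-221.0)), (np.float64(539.0), np.float64(-223.0)), (np.float64(533.0), np.float64(-323.0)), (np.float64(509.0), np.float64(-320.0))]
white 166 [ 596.5 -336.    21. ] [(np.float64(665.0), np.float64(-337.0)), (np.float64(665.0), np.float64(-346.0)), (np.float64(528.0), np.float64(-335.0)), (np.float64(528.0), np.float64(-326.0))]
white 455 [ 635.2 -272.6   21. ] [(np.float64(625.0), np.float64(-223.0)), (np.float64(649.0), np.float64(-225.0)), (np.float64(645.0), np.float64(-323.0)), (np.float64(621.0), np.float64(-320.0))]
white 66 [ 581.3 -278.9   21. ] [(np.float64(586.0), np.float64(-265.0)), (np.float64(586.0), np.float64(-293.0)), (np.float64(577.0), np.float64(-293.0)), (np.float64(577.0), np.float64(-264.0))]
white 72 [ 523.5 -272.8   21. ] [(np.float64(529.0), np.float64(-259.0)), (np.float64(529.0), np.float64(-287.0)), (np.float64(518.0), np.float64(-286.0)), (np.float64(518.0), np.float64(-258.0))]
white 389 [ 465.3 -273.1   21. ] [(np.float64(476.0), np.float64(-226.0)), (np.float64(475.0), np.float64(-322.0)), (np.float64(454.0), np.float64(-320.0)), (np.float64(455.0), np.float64(-225.0))]
mat 3465 [494.7 -85.5   3. ] [[454.0, -2.0], [579.0, -44.0], [534.0, -171.0], [412.0, -125.0]]
tray [[668.0, -219.0, 7.0], [666.0, -342.0, 7.0], [436.0, -335.0, 7.0], [435.0, -214.0, 7.0]]
others [[732.0, -42.0, 0.0], [751.0, -149.0, 0.0], [681.0, -85.0, 0.0], [527.0, 127.0, 0.0], [644.0, 61.0, 0.0], [621.0, 74.0, 0.0], [392.0, -357.0, 0.0], [724.0, -360.0, 0.0]]
```

```bash
cat >> h.py <<'E'
def plan(start, wps, claw=1):
    """start/wps: (x,y,z,yaw), tool pointing down; prints rows"""
    cur=np.array(start,float); rows=[]
    for w in wps:
        w=list(w); w,cl=np.array(w[:4],float),(w[4] if len(w)>4 else claw)
        claw=cl
        d=w-cur
        n=1
        while True:
            ok=True; p=cur.copy(); rr=[]
            for k in range(n):
                t=cur+d*(k+1)/n; y=np.radians(p[3]); e=t-p
                dx=np.cos(y)*e[0]+np.sin(y)*e[1]; dy=np.sin(y)*e[0]-np.cos(y)*e[1]
                r=np.round([dx/30,dy/30,-e[2]/30,0,0,-np.radians(e[3])/.08],3)
                if abs(r).max()>1: ok=False;break
                v=r*30; p=p+[np.cos(y)*v[0]+np.sin(y)*v[1],np.sin(y)*v[0]-np.cos(y)*v[1],-v[2],-np.degrees(r[5]*.08)]
                rr.append([float(x) for x in r]+[cl])
            if ok:break
            n+=1
        rows+=rr; cur=p
    print(len(rows),"end",cur.round(2))
    for k in range(0,len(rows),8): print(str(rows[k:k+8]).replace(" ","").replace(".0,",","))
E
python3 - <<'E'
from h import *
plan((194.9,-567.468,245.292,18.95),[(300,-260,245,19),(530,-230,245,86.5)])
E
```

```text
24 end [ 530.01 -229.99  244.99   86.5 ]
[[0.738,-0.951,0.001,0,0,-0.001,1],[0.738,-0.95,0.001,0,0,-0.001,1],[0.738,-0.951,0.001,0,0,-0.002,1],[0.738,-0.95,0.001,0,0,-0.001,1],[0.739,-0.951,0.001,0,0,-0.001,1],[0.738,-0.95,0.001,0,0,-0.001,1],[0.739,-0.95,0.002,0,0,-0.001,1],[0.738,-0.95,0.001,0,0,-0.002,1]]
[[0.739,-0.95,0.001,0,0,-0.001,1],[0.505,0.103,-0,0,0,-0.982,1],[0.495,0.143,-0,0,0,-0.981,1],[0.483,0.181,-0,0,0,-0.982,1],[0.467,0.218,-0,0,0,-0.982,1],[0.448,0.255,-0,0,0,-0.982,1],[0.427,0.289,-0,0,0,-0.981,1],[0.403,0.321,-0,0,0,-0.982,1]]
[[0.377,0.352,-0,0,0,-0.982,1],[0.347,0.38,-0,0,0,-0.982,1],[0.317,0.407,-0,0,0,-0.981,1],[0.284,0.43,-0,0,0,-0.982,1],[0.25,0.451,-0,0,0,-0.982,1],[0.213,0.469,-0,0,0,-0.982,1],[0.176,0.485,-0,0,0,-0.981,1],[0.137,0.497,-0,0,0,-0.982,1]]
```

Emit:
{"method": "apply_moves", "body": {"deltas": [[0.74, -0.95, 0, 0, 0, 0, 0.5], [0.74, -0.95, 0, 0, 0, 0, 0.5], [0.74, -0.95, 0, 0, 0, 0, 0.5], [0.74, -0.95, 0, 0, 0, 0, 0.5], [0.74, -0.95, 0, 0, 0, 0, 0.5], [0.74, -0.95, 0, 0, 0, 0, 0.5], [0.74, -0.95, 0, 0, 0, 0, 0.5], [0.74, -0.95, 0, 0, 0, 0, 0.5]]}}

```text
time: 1.1
tool_pos: [288.9, -292.9, 244.9]
tcp_rot: [-180.0, 0.0, 18.9]
ft_force: [0.5, -1.0, -0.0]
finger_gap: 42.5
grip_force: 0.0
```

Emit:
{"method": "apply_moves", "body": {"deltas": [[0.74, -0.95, 0, 0, 0, 0, 0.5], [0.5, 0.1, 0, 0, 0, -0.98, 0.5], [0.5, 0.14, 0, 0, 0, -0.98, 0.5], [0.48, 0.18, 0, 0, 0, -0.98, 0.5], [0.47, 0.22, 0, 0, 0, -0.98, 0.5], [0.45, 0.25, 0, 0, 0, -0.98, 0.5], [0.43, 0.29, 0, 0, 0, -0.98, 0.5], [0.4, 0.32, 0, 0, 0, -0.98, 0.5]]}}

```text
time: 2.1
tool_pos: [408.1, -245.5, 244.8]
tcp_rot: [-180.0, 0.0, 50.5]
ft_force: [-0.0, -0.3, -0.1]
finger_gap: 42.7
grip_force: 0.0
```

Emit:
{"method": "apply_moves", "body": {"deltas": [[0.38, 0.35, 0, 0, 0, -0.98, 0.5], [0.35, 0.38, 0, 0, 0, -0.98, 0.5], [0.32, 0.41, 0, 0, 0, -0.98, 0.5], [0.28, 0.43, 0, 0, 0, -0.98, 0.5], [0.25, 0.45, 0, 0, 0, -0.98, 0.5], [0.21, 0.47, 0, 0, 0, -0.98, 0.5], [0.18, 0.48, 0, 0, 0, -0.98, 0.5], [0.14, 0.5, 0, 0, 0, -0.98, 0.5]]}}

```text
time: 3.1
tool_pos: [530.8, -229.6, 244.7]
tcp_rot: [-179.9, -0.0, 86.5]
ft_force: [-0.1, 0.4, -0.3]
finger_gap: 42.8
grip_force: 0.0
```

Emit:
{"method": "apply_moves", "body": {"deltas": [[0, 0, 0, 0, 0, 0, 0.5], [0, 0, 0, 0, 0, 0, 0.5]]}}

```text
time: 3.35
tool_pos: [530.1, -229.7, 244.9]
tcp_rot: [-179.9, -0.0, 86.2]
ft_force: [-0.8, 0.1, -0.2]
finger_gap: 42.8
grip_force: 0.0
```

```bash
python3 - <<'E'
from h import *
import pickle
s=sense(); im=snapshot("wrist"); pickle.dump((s,im),open("A.pkl","wb"))
print(s); cv2.imwrite("pics/wA.png",cv2.cvtColor(im,cv2.COLOR_RGB2BGR))
plan((*s["tool_pos"],86.5),[(490,-120,s["tool_pos"][2],86.5)])
E
```

```text
{'time': 3.35, 'joint_pos': array([-2.85130178e+01,  4.09998784e+00,  8.89117717e+01, -9.23319271e-03,
        8.70464853e+01, -2.47529516e+01]), 'qd': array([-0.36688919, -0.53102201,  0.1294621 ,  0.08959796, -0.01415748,
       -0.28332712]), 'joint_efforts': array([ 2.72298418e-01, -5.34723294e+01, -5.02420163e+01,  3.21665697e-02,
       -2.78810703e-02, -3.34093790e-02]), 'tool_pos': array([ 530.05100373, -229.7470932 ,  244.86452445]), 'tcp_rot': array([-1.79943246e+02, -1.60142519e-02,  8.62404063e+01]), 'ft_force': array([-0.82968951,  0.09985614, -0.15485819]), 'wrist_torque': array([-0.00641669,  0.05758814,  0.02816148]), 'grip_force': 0.0, 'finger_gap': 42.790391656872046}
4 end [ 490.   -120.    244.86   86.5 ]
[[0.892,-0.389,-0,0,0,-0,1],[0.893,-0.389,-0,0,0,-0,1],[0.892,-0.389,-0,0,0,-0,1],[0.893,-0.389,-0,0,0,-0,1]]
```

View pics/wA.png

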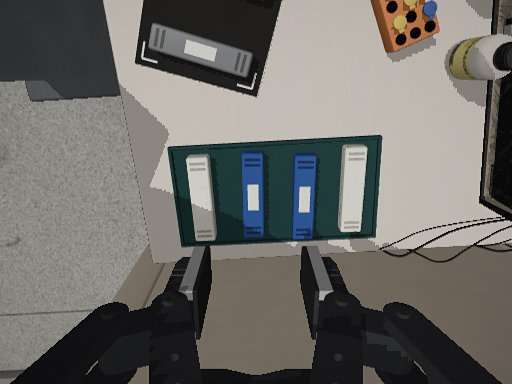

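The wrist view shows the tray with cassettes at columns 202, 253, 304 and 352 (rows 150–240), and part of the mat at the top (135–280, 0–95). Next, a second view over the mat.

Emit:
{"method": "apply_moves", "body": {"deltas": [[0.89, -0.39, 0, 0, 0, 0, 0.5], [0.89, -0.39, 0, 0, 0, 0, 0.5], [0.89, -0.39, 0, 0, 0, 0, 0.5], [0.89, -0.39, 0, 0, 0, 0, 0.5], [0, 0, 0, 0, 0, 0, 0.5], [0, 0, 0, 0, 0, 0, 0.5]]}}

```text
time: 4.15
tool_pos: [490.7, -120.8, 245.5]
tcp_rot: [180.0, 0.0, 86.3]
ft_force: [0.2, 0.1, 1.2]
finger_gap: 42.4
grip_force: 0.0
```

```bash
python3 - <<'E'
from h import *
import pickle
s=sense(); im=snapshot("wrist"); pickle.dump((s,im),open("B.pkl","wb"))
print(s["tool_pos"],s["tcp_rot"]); cv2.imwrite("pics/wB.png",cv2.cvtColor(im,cv2.COLOR_RGB2BGR))
E
```

```text
[ 490.71244942 -120.78655949  245.54141181] [1.79963424e+02 3.27581059e-02 8.63018826e+01]
```

View pics/wB.png

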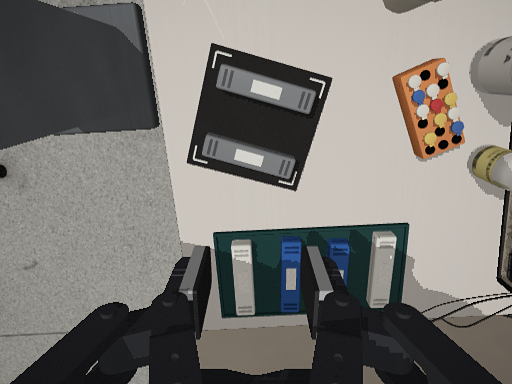

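```bash
cat > meas.py <<'E'
from h import *
import pickle
def rect(c,p,z):
    w=ray(c,p,z)[:,:2].astype(np.float32); (m,sz,an)=cv2.minAreaRect(w)
    if sz[0]<sz[1]: sz=sz[::-1]; an+=90
    return np.round(m,1),np.round(sz,1),round((an+180)%180,1)
def label(m,roi,lo,hi):
    k=np.zeros_like(m); x0,y0,x1,y1=roi; k[y0:y1,x0:x1]=m[y0:y1,x0:x1]
    return blobs(k,lo,hi)
E
python3 - <<'E'
from meas import *
for n in "AB":
    s,im=pickle.load(open(n+".pkl","rb")); c=cam("wrist",s); a=im.astype(int)
    hsv=cv2.cvtColor(im,cv2.COLOR_RGB2HSV); g=a.max(2)
    roi=(170,135,385,245) if n=="A" else (215,228,410,318)
    M=masks(im)
    for k in M:
        m=M[k] if k=="blue" else (a.min(2)>110)
        if k=="blue": m=cv2.morphologyEx(m.astype(np.uint8),cv2.MORPH_CLOSE,np.ones((5,5)))
        for ar,r,p in label(m,roi,60,4000): print(n,k,ar,p.mean(0).round(1),*rect(c,p,21))
    dark=((g<60)).astype(np.uint8); 
    if n=="B":
        m=np.zeros_like(dark); m[35:200,180:340]=(a.min(2)<140)[35:200,180:340]
        m=cv2.morphologyEx(m,cv2.MORPH_CLOSE,np.ones((9,9)))
        for ar,r,p in blobs(m,3000,30000):
            print("mat",ar,*rect(c,p,3)); h=cv2.convexHull(p.astype(np.int32)); q=cv2.approxPolyDP(h,6,True)[:,0]; print(q.tolist(),ray(c,q,3)[:,:2].round(1).tolist())
            inner=np.zeros_like(dark); cv2.fillConvexPoly(inner,h,1); inner=cv2.erode(inner,np.ones((9,9)))
            gm=((g>55)&(inner>0)).astype(np.uint8); gm=cv2.morphologyEx(gm,cv2.MORPH_CLOSE,np.ones((7,7))); gm=cv2.morphologyEx(gm,cv2.MORPH_OPEN,np.ones((7,7)))
            for ar,r,p in blobs(gm,300,5000): print("grey",ar,*rect(c,p,21))
            for ar,r,p in blobs((a.min(2)>170)&(inner>0),60,2000): print("lab",ar,p.mean(0).round(1),*rect(c,p,21))
# triangulate labels
E
```

```text
A blue 1556 [252.7 192.1] [ 523.4 -273.5] [100.3  23.6] 86.6
A blue 1648 [303.1 194. ] [ 579.6 -279.7] [100.8  25. ] 86.7
A white 1176 [238.5 138.3] [ 544.1 -213. ] [206.8  10.6] 176.2
A white 1175 [359.3 217.8] [ 597.6 -275.2] [159.  127.5] 176.2
A white 2087 [351.8 187.3] [ 633.  -274.4] [100.8  26.9] 87.7
A white 1713 [200.4 195.4] [ 465.7 -274.3] [101.5  23.3] 89.0
A white 426 [173.1 218.3] [ 435.5 -283.8] [89.9 11.7] 81.4
A white 302 [252.9 196.9] [ 523.4 -275.7] [30.8 12.1] 86.3
A white 289 [304.1 199.3] [ 581.  -282.1] [31.  12.1] 88.6
B blue 1259 [290.  272.8] [ 522.9 -271.3] [104.2  24.3] 87.0
B blue 633 [339.5 253.9] [ 580.6 -257.3] [66.9 26. ] 90.2
B white 164 [241.1 228.9] [ 478.8 -206.6] [80.8  3.8] 176.2
B white 352 [406.7 275.7] [ 661.8 -270.1] [106.    8.7] 94.7
B white 1422 [382.2 267.1] [ 634.6 -271.9] [105.9  28.1] 91.0
B white 1389 [242.6 275.9] [ 465.5 -271.8] [105.6  23.5] 89.2
B white 204 [216.7 296.9] [ 432.2 -285.1] [82.6  7.6] 86.2
B white 210 [290.5 279. ] [ 523.4 -276.4] [28.7 11.1] 87.9
B white 83 [323.5 293.5] [ 565.6 -301.5] [16.  13.2] 176.2
B white 111 [283.6 316.4] [ 504.5 -329.8] [73.8  3.1] 176.2
mat 13852 [494.1 -87.5] [130.5 130.2] 161.2
[[332, 78], [295, 191], [187, 163], [211, 43]] [[575.7, -47.2], [533.7, -169.4], [412.7, -127.8], [453.4, -5.5]]
grey 2555 [507.8 -53.4] [107.1  25.5] 161.8
grey 2541 [ 480.8 -122.6] [113.2  33.8] 161.1
lab 372 [265.9  89.4] [505.9 -53.3] [29.9 11.9] 160.9
lab 308 [248.4 157.6] [ 483.2 -121.9] [29.9 11.9] 160.3
```

```bash
sed -i 's/,3)$/,2)/' h.py; python3 - <<'E'
from h import *
p=np.array([194.9,-567.468,245.292,18.953])
rows=[(.74,-.95,0)]*9+list(zip([.5,.5,.48,.47,.45,.43,.4,.38,.35,.32,.28,.25,.21,.18,.14],[.1,.14,.18,.22,.25,.29,.32,.35,.38,.41,.43,.45,.47,.48,.5],[-.98]*15))+[(.89,-.39,0)]*4
for a,b,t in rows:
    y=np.radians(p[3]); p+=[30*(np.cos(y)*a+np.sin(y)*b),30*(np.sin(y)*a-np.cos(y)*b),0,-np.degrees(.08*t)]
print(p)
plan(p,[(523.5,-275.5,120,86.7,.5),(523.5,-275.5,50,86.7,.5),(523.5,-275.5,24,86.7,.5)])
E
```

```text
[ 490.74335492 -120.2480029   245.292        86.33283671]
10 end [ 523.58 -275.55   23.89   86.7 ]
[[-0.85,0.24,0.7,0,0,-0.01,0.5],[-0.85,0.23,0.69,0,0,-0.02,0.5],[-0.85,0.24,0.7,0,0,-0.01,0.5],[-0.85,0.23,0.69,0,0,-0.01,0.5],[-0.85,0.24,0.7,0,0,-0.02,0.5],[-0.85,0.23,0.7,0,0,-0.01,0.5],[0,-0,0.78,0,0,-0,0.5],[0,-0,0.77,0,0,-0,0.5]]
[[0,-0,0.78,0,0,-0,0.5],[0,-0,0.87,0,0,-0,0.5]]
```

Emit:
{"method": "apply_moves", "body": {"deltas": [[-0.85, 0.24, 0.7, 0, 0, -0.01, 0.5], [-0.85, 0.23, 0.69, 0, 0, -0.02, 0.5], [-0.85, 0.24, 0.7, 0, 0, -0.01, 0.5], [-0.85, 0.23, 0.69, 0, 0, -0.01, 0.5], [-0.85, 0.24, 0.7, 0, 0, -0.02, 0.5], [-0.85, 0.23, 0.7, 0, 0, -0.01, 0.5], [0, 0, 0.78, 0, 0, 0, 0.5], [0, 0, 0.77, 0, 0, 0, 0.5]]}}

```text
time: 5.2
tool_pos: [523.2, -277.1, 72.2]
tcp_rot: [-180.0, -0.0, 86.6]
ft_force: [-0.5, -0.0, -0.4]
finger_gap: 42.5
grip_force: 0.0
```

Emit:
{"method": "apply_moves", "body": {"deltas": [[0, 0, 0.78, 0, 0, 0, 0.5], [0, 0, 0.87, 0, 0, 0, 0.5], [0, 0, 0.1, 0, 0, 0, 0.5], [0, 0, 0, 0, 0, 0, 0.5]]}}

```text
time: 5.7
tool_pos: [523.6, -276.2, 21.2]
tcp_rot: [-180.0, 0.0, 86.7]
ft_force: [0.5, 0.0, 0.1]
finger_gap: 42.7
grip_force: 0.0
```

```bash
python3 - <<'E'
from h import *
s=sense(); print(s["tool_pos"],s["tcp_rot"],s["ft_force"]); cv2.imwrite("pics/g1.png",cv2.cvtColor(snapshot("wrist"),cv2.COLOR_RGB2BGR))
E
```

```text
[ 523.60324582 -276.15373186   21.16342784] [-1.79992950e+02  3.16036055e-04  8.66600576e+01] [0.46666306 0.03330162 0.10680459]
```

View pics/g1.png

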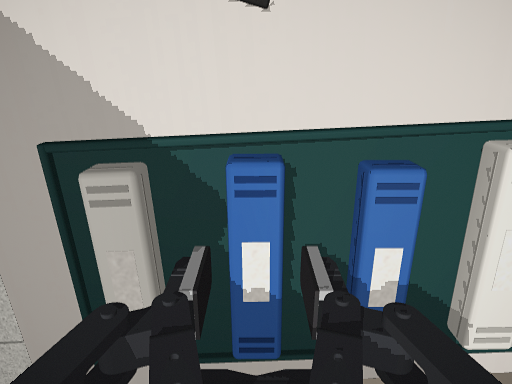

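The jaws straddle blue_1 (columns 228–284, label at about (256,272)), and both fingers clear the neighbours. Now I lower a little, close and lift.

Emit:
{"method": "apply_moves", "body": {"deltas": [[0, 0, 0.06, 0, 0, 0, 0.5], [0, 0, 0, 0, 0, 0, 0], [0, 0, 0, 0, 0, 0, 0], [0, 0, 0, 0, 0, 0, 0]], "grip_force": 40}}

```text
time: 6.25
tool_pos: [524.2, -275.9, 20.0]
tcp_rot: [179.9, 0.0, 86.7]
ft_force: [0.4, 0.3, 5.8]
finger_gap: 22.9
grip_force: 40.7
```

```bash
python3 - <<'E'
from h import *
s=sense(); print(s["tool_pos"],s["tcp_rot"],s["ft_force"],s["finger_gap"],s["grip_force"])
# command now (523.58,-275.55,19.09,86.7); far blue slot mat x=+36, cassette centre +1 in tool x
c=np.array([494.3,-87.5]); a=np.radians(-18.7); t=c+36*np.array([np.cos(a),np.sin(a)]); yw=np.radians(71.3)
t-=1.0*np.array([np.cos(yw),np.sin(yw)]); print(t)
plan((523.58,-275.55,19.09,86.7),[(523.58,-275.55,79,86.7,0),(*t,79,71.3,0),(*t,45,71.3,0),(*t,39.5,71.3,0)])
E
```

```text
[ 524.19860179 -275.90384171   19.99216838] [1.79925657e+02 4.22635910e-02 8.67029827e+01] [0.36256988 0.28347609 5.82718836] 22.874788066615857 40.664289593696594
[528.07895701 -99.98927794]
11 end [528.02 -99.87  39.49  71.3 ]
[[0,0,-1,0,0,-0,0],[0,0,-1,0,0,-0,0],[0.98,-0.03,0,0,0,0.56,0],[0.97,-0.08,0,0,0,0.56,0],[0.97,-0.11,0,0,0,0.56,0],[0.96,-0.17,0,0,0,0.56,0],[0.95,-0.2,0,0,0,0.56,0],[0.95,-0.25,0,0,0,0.56,0]]
[[-0,0,0.57,0,0,-0,0],[-0,0,0.57,0,0,-0,0],[-0,0,0.18,0,0,-0,0]]
```

Emit:
{"method": "apply_moves", "body": {"deltas": [[0, 0, -1, 0, 0, 0, 0], [0, 0, -1, 0, 0, 0, 0], [0.98, -0.03, 0, 0, 0, 0.56, 0], [0.97, -0.08, 0, 0, 0, 0.56, 0], [0.97, -0.11, 0, 0, 0, 0.56, 0], [0.96, -0.17, 0, 0, 0, 0.56, 0], [0.95, -0.2, 0, 0, 0, 0.56, 0], [0.95, -0.25, 0, 0, 0, 0.56, 0]]}}

```text
time: 7.25
tool_pos: [527.6, -98.8, 78.7]
tcp_rot: [-180.0, 0.0, 71.2]
ft_force: [0.6, 0.4, -0.2]
finger_gap: 22.9
grip_force: 40.0
```

Emit:
{"method": "apply_moves", "body": {"deltas": [[0, 0, 0.57, 0, 0, 0, 0], [0, 0, 0.4, 0, 0, 0, 0], [0, 0, 0.2, 0, 0, 0, 0], [0, 0, 0, 0, 0, 0, 0]]}}

```text
time: 7.75
tool_pos: [527.3, -100.4, 43.1]
tcp_rot: [-179.9, 0.0, 71.3]
ft_force: [0.1, -0.0, -0.7]
finger_gap: 23.3
grip_force: 40.0
```

```bash
python3 - <<'E'
from h import *
s=sense(); print(s["tool_pos"],s["tcp_rot"],s["ft_force"],s["finger_gap"],s["grip_force"])
cv2.imwrite("pics/p1.png",cv2.cvtColor(snapshot("wrist"),cv2.COLOR_RGB2BGR))
E
```

```text
[ 527.33359365 -100.37431513   43.05277529] [-1.79903163e+02  7.70126537e-03  7.12514771e+01] [ 0.07887351 -0.04353378 -0.65119047] 23.251610183906735 39.95781362056732
```

View pics/p1.png

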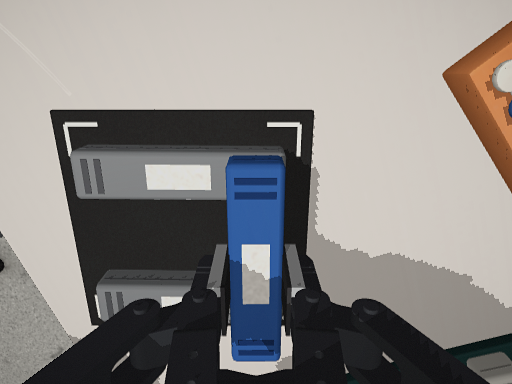

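```bash
cat >> meas.py <<'E'
C=np.array([494.3,-87.5]); A=np.radians(-18.7); RM=np.array([[np.cos(A),np.sin(A)],[-np.sin(A),np.cos(A)]])
def mat(P): return ((np.atleast_2d(P)[:,:2]-C)@RM.T).round(1)
def world(m): return C+np.array(m)@RM
E
python3 - <<'E'
from meas import *
im=cv2.imread("pics/p1.png"); a=im.astype(int)
s=dict(tool_pos=[528.0,-99.9,42.8],tcp_rot=[180,0,71.3]); c=cam("wrist",s)
for ar,r,p in label(a.min(2)>150,(130,155,225,205),100,4000): print("greylab",ar,mat(ray(c,r[0],21)),r[0])
q=ray(c,[[178,177],[53,110],[313,110],[285,150],[228,157],[256,244],[256,304],[256,274],[234,359],[279,359]],0)
print(mat(ray(c,[[53,110],[313,110]],3)), mat(ray(c,[[256,274]],44.8)),mat(ray(c,[[228,157],[284,156],[234,358],[280,358]],44.8)))
E
```

```text
greylab 1684 [[ 0.3 37.1]] (177.9987335205078, 176.579345703125)
[[-62.4  65.7]
 [ 64.4  65.5]] [[36.5  0. ]] [[ 25.8  52. ]
 [ 47.3  52.4]
 [ 25.9 -46.6]
 [ 48.  -46.6]]
```

The far end of the blue cassette lies over grey_2, square to it. Its label centre reads mat (36.5, 0.0), against a grey label at (0.3, 37.1), so I nudge about 0.8 mm along tool x and lower it to contact.

Emit:
{"method": "apply_moves", "body": {"deltas": [[0.03, 0, 0.08, 0, 0, 0, 0], [0, 0, 0.05, 0, 0, 0, 0], [0, 0, 0.03, 0, 0, 0, 0], [0, 0, 0, 0, 0, 0, 0]]}}

```text
time: 8.3
tool_pos: [528.3, -99.0, 39.2]
tcp_rot: [180.0, -0.0, 71.3]
ft_force: [-0.2, -0.4, -0.2]
finger_gap: 23.2
grip_force: 40.0
```

Emit:
{"method": "apply_moves", "body": {"deltas": [[0, 0, 0.03, 0, 0, 0, 0], [0, 0, 0.0, 0, 0, 0, 0]]}}

```text
time: 8.55
tool_pos: [528.2, -99.0, 38.2]
tcp_rot: [-180.0, -0.0, 71.3]
ft_force: [0.4, 0.5, -1.3]
finger_gap: 22.7
grip_force: 39.9
```

Emit:
{"method": "apply_moves", "body": {"deltas": [[0, 0, 0.03, 0, 0, 0, 0], [0, 0, 0.0, 0, 0, 0, 0]]}}

```text
time: 8.8
tool_pos: [528.4, -99.1, 38.0]
tcp_rot: [180.0, 0.0, 71.3]
ft_force: [-2.9, -0.0, 4.9]
finger_gap: 22.9
grip_force: 40.6
```

```bash
python3 - <<'E'
from h import *
t=(528.3,-99.0)
plan((*t,36.2,71.3),[(*t,81.2,71.3,.5),(580.5,-280.6,81,87,.5),(580.5,-280.6,21.5,87,.5)])
E
```

```text
10 end [ 580.59 -280.5    21.5    87.02]
[[0,0,-0.75,0,0,-0,0.5],[0,0,-0.75,0,0,-0,0.5],[-0.86,0.6,0,0,0,-0.57,0.5],[-0.89,0.56,0,0,0,-0.57,0.5],[-0.91,0.51,0,0,0,-0.57,0.5],[-0.94,0.48,0,0,0,-0.57,0.5],[-0.96,0.43,0.01,0,0,-0.57,0.5],[-0.97,0.39,-0,0,0,-0.58,0.5]]
[[-0,-0,0.99,0,0,0,0.5],[-0,-0,0.99,0,0,0,0.5]]
```

Emit:
{"method": "apply_moves", "body": {"deltas": [[0, 0, -0.02, 0, 0, 0, 0.3], [0, 0, 0, 0, 0, 0, 0.5], [0, 0, 0, 0, 0, 0, 0.5]]}}

```text
time: 9.18
tool_pos: [528.3, -99.0, 37.9]
tcp_rot: [180.0, 0.0, 71.3]
ft_force: [0.5, 0.2, 0.3]
finger_gap: 42.7
grip_force: 0.0
```

Emit:
{"method": "apply_moves", "body": {"deltas": [[0, 0, -0.75, 0, 0, 0, 0.5], [0, 0, -0.75, 0, 0, 0, 0.5], [-0.86, 0.6, 0, 0, 0, -0.57, 0.5], [-0.89, 0.56, 0, 0, 0, -0.57, 0.5], [-0.91, 0.51, 0, 0, 0, -0.57, 0.5], [-0.94, 0.48, 0, 0, 0, -0.57, 0.5], [-0.96, 0.43, 0, 0, 0, -0.57, 0.5], [-0.97, 0.39, 0, 0, 0, -0.58, 0.5]]}}

```text
time: 10.18
tool_pos: [580.7, -281.5, 82.7]
tcp_rot: [-180.0, -0.0, 87.1]
ft_force: [0.6, -0.5, 0.5]
finger_gap: 42.9
grip_force: 0.0
```

Emit:
{"method": "apply_moves", "body": {"deltas": [[0, 0, 0, 0, 0, 0, 0.5]]}}

```text
time: 10.3
tool_pos: [580.8, -282.6, 82.9]
tcp_rot: [180.0, 0.0, 86.9]
ft_force: [-0.1, 0.4, 0.0]
finger_gap: 42.4
grip_force: 0.0
```

```bash
cat >> meas.py <<'E'
def centre(roi, s, z, zc=21, thr=None, col=None):
    im=snapshot("wrist"); a=im.astype(int); c=cam("wrist",s)
    return im,a,c
E
python3 - <<'E'
from meas import *
s=sense(); im=snapshot("wrist"); a=im.astype(int); cv2.imwrite("pics/p2.png",cv2.cvtColor(im,cv2.COLOR_RGB2BGR))
print(s["tool_pos"],s["tcp_rot"])
c=cam("wrist",dict(tool_pos=[580.6,-280.5,82.0],tcp_rot=[180,0,87]))
for ar,r,p in label(a.min(2)>120,(200,150,320,330),300,6000): print(ar,r,ray(c,r[0],21),rect(c,p,21))
E
```

```text
[ 580.75608488 -282.64800153   82.93805591] [1.79973002e+02 3.71247408e-02 8.69151704e+01]
906 ((255.5, 215.5), (45.0, 19.0), 90.0) [[ 580.60783792 -279.08034528   21.        ]] (array([ 580.6, -279.4]), array([29.9, 11.7]), 86.4)
1858 ((254.66990661621094, 295.41656494140625), (20.17738914489746, 96.15967559814453), 87.79740142822266) [[ 576.94907649 -336.77577039   21.        ]] (array([ 576.7, -336.9]), array([64.8, 16. ]), 179.5)
```

Emit:
{"method": "apply_moves", "body": {"deltas": [[0, 0, 0.8, 0, 0, 0, 0.5], [0, 0, 0.8, 0, 0, 0, 0.5], [0, 0, 0.4, 0, 0, 0, 0.5], [0, 0, 0, 0, 0, 0, 0], [0, 0, 0, 0, 0, 0, 0], [0, 0, 0, 0, 0, 0, 0]]}}

```text
time: 11.1
tool_pos: [581.4, -280.9, 24.3]
tcp_rot: [179.9, 0.0, 87.0]
ft_force: [-0.1, -0.5, -0.4]
finger_gap: 22.3
grip_force: 44.5
```

```bash
python3 - <<'E'
from h import *
from meas import world
s=sense(); print(s["tool_pos"],s["tcp_rot"],s["ft_force"],s["finger_gap"])
t=np.array([528.3,-99.0])+world([-72,0])-world([0,0]); print(t)
plan((580.6,-280.5,21.8,87),[(580.6,-280.5,66.8,87,0),(*t,82,71.3,0),(*t,46,71.3,0)])
E
```

```text
[ 581.35556854 -280.88155085   24.2582566 ] [1.79903460e+02 4.84386183e-02 8.70192490e+01] [-0.10410013 -0.45554918 -0.36314786] 22.29650079645118
[460.10086    -75.91586468]
11 end [459.99 -75.97  46.1   71.28]
[[0,0,-0.75,0,0,-0,0],[0,0,-0.75,0,0,-0,0],[0.94,-0.62,-0.07,0,0,0.49,0],[0.92,-0.66,-0.07,0,0,0.49,0],[0.89,-0.7,-0.08,0,0,0.49,0],[0.86,-0.73,-0.07,0,0,0.49,0],[0.84,-0.76,-0.07,0,0,0.49,0],[0.8,-0.8,-0.07,0,0,0.49,0]]
[[0.77,-0.83,-0.08,0,0,0.49,0],[0,0,0.6,0,0,-0,0],[0,0,0.6,0,0,-0,0]]
```

Emit:
{"method": "apply_moves", "body": {"deltas": [[0, 0, -0.75, 0, 0, 0, 0], [0, 0, -0.75, 0, 0, 0, 0], [0.94, -0.62, -0.07, 0, 0, 0.49, 0], [0.92, -0.66, -0.07, 0, 0, 0.49, 0], [0.89, -0.7, -0.08, 0, 0, 0.49, 0], [0.86, -0.73, -0.07, 0, 0, 0.49, 0], [0.84, -0.76, -0.07, 0, 0, 0.49, 0], [0.8, -0.8, -0.07, 0, 0, 0.49, 0]]}}

```text
time: 12.1
tool_pos: [477.9, -104.8, 83.4]
tcp_rot: [179.8, 0.0, 73.5]
ft_force: [0.2, -0.2, -0.4]
finger_gap: 22.5
grip_force: 44.6
```

Emit:
{"method": "apply_moves", "body": {"deltas": [[0.77, -0.83, -0.08, 0, 0, 0.49, 0], [0, 0, 0.6, 0, 0, 0, 0], [0, 0, 0.6, 0, 0, 0, 0], [0, 0, 0, 0, 0, 0, 0], [0, 0, 0, 0, 0, 0, 0]]}}

```text
time: 12.72
tool_pos: [461.0, -76.4, 49.0]
tcp_rot: [179.9, -0.0, 71.3]
ft_force: [-0.3, 0.4, -0.7]
finger_gap: 22.6
grip_force: 44.6
```

```bash
python3 - <<'E'
from meas import *
s=sense(); print(s["tool_pos"],s["tcp_rot"],s["ft_force"],s["finger_gap"],s["grip_force"])
im=snapshot("wrist"); a=im.astype(int)
cv2.imwrite("pics/p2.png",cv2.cvtColor(im,cv2.COLOR_RGB2BGR))
c=cam("wrist",dict(tool_pos=[460,-76,46.5],tcp_rot=[180,0,71.3]))
for ar,r,p in label(a.min(2)>130,(0,0,512,384),300,6000): print(ar,np.round(r[0],1),"z21",mat(ray(c,r[0],21)),"z39",mat(ray(c,r[0],39)),"z44",mat(ray(c,r[0],44)),rect(c,p,39)[1:])
E
```

```text
[460.99345648 -76.40754732  49.03141257] [ 1.79868298e+02 -7.81016740e-03  7.12890320e+01] [-0.33152288  0.37730555 -0.68539712] 22.590442637533766 44.58690404891968
1581 [327.5 175.5] z21 [[-1.5 37.2]] z39 [[-5.4 42.6]] z44 [[-6.6 44. ]] (array([26.4, 11. ]), 161.2)
1470 [407.7 260. ] z21 [[43.4 -8.6]] z39 [[34.2  2.1]] z44 [[31.6  5. ]] (array([29.4, 11.9]), 71.4)
1568 [255.5 276. ] z21 [[-35.8 -18.2]] z39 [[-35.8  -6.4]] z44 [[-35.8  -3.1]] (array([31.5, 12.6]), 71.2)
1413 [255.5 347.5] z21 [[-35.9 -65.9]] z39 [[-35.9 -48.6]] z44 [[-35.8 -43.8]] (array([37.1, 34. ]), 161.2)
```

View pics/p2.png

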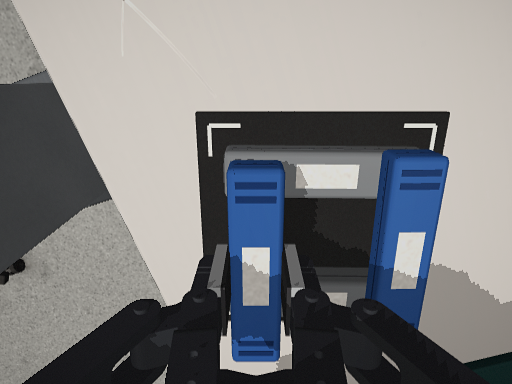

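```bash
python3 - <<'E'
from meas import *
for z,top in((47,44),(48,44.9),(49,45.7)):
    c=cam("wrist",dict(tool_pos=[461,-76.4,z],tcp_rot=[180,0,71.3]))
    print(z,mat(ray(c,[[327.5,175.5]],21)),mat(ray(c,[[407.7,260]],39)),mat(ray(c,[[255.5,276]],top)),"corners",mat(ray(c,[[195.5,112],[449.5,112]],3)).tolist(), "marks")
E
```

```text
47 [[-0.3 37. ]] [[35.5  1.7]] [[-34.7  -3.5]] corners [[-64.7, 65.0], [62.6, 64.8]] marks
48 [[-0.  36.7]] [[36.   1.1]] [[-34.7  -3.6]] corners [[-64.8, 64.9], [63.1, 64.7]] marks
49 [[ 0.2 36.4]] [[36.6  0.5]] [[-34.7  -3.7]] corners [[-65.0, 64.7], [63.7, 64.6]] marks
```

```bash
python3 - <<'E'
from meas import *
for n in("g1","p1","p2"):
    a=cv2.imread(f"pics/{n}.png").astype(int)
    for th in(90,):
        m=(a[...,2]>th)  # red channel: label vs blue
        for ar,r,p in label(m,(238,225,275,325),300,6000): print(n,th,ar,np.round(r,1) if 0 else r, p.min(0),p.max(0))
    # blue outline
    b=(a[...,0]>a[...,2]+30)
    print([ (row,np.where(b[row,200:310])[0].min()+200,np.where(b[row,200:310])[0].max()+200) for row in(175,215,355)], "rows",np.where(b[100:384,255])[0].min()+100,np.where(b[100:384,255])[0].max()+100)
E
```

```text
g1 90 1670 ((255.0, 271.5), (59.0, 28.0), 90.0) [241 242] [269 301]
[(175, np.int64(200), np.int64(309)), (215, np.int64(227), np.int64(309)), (355, np.int64(233), np.int64(279))] rows 135 358
p1 90 1684 ((255.0, 274.0), (60.0, 28.0), 90.0) [241 244] [269 304]
[(175, np.int64(226), np.int64(284)), (215, np.int64(227), np.int64(283)), (355, np.int64(232), np.int64(279))] rows 155 360
p2 90 1604 ((255.5, 276.0), (58.0, 27.0), 90.0) [242 247] [269 305]
[(175, np.int64(226), np.int64(284)), (215, np.int64(228), np.int64(283)), (355, np.int64(232), np.int64(279))] rows 160 361
```

The second blue cassette is parallel to the first. It sits about 2.7 mm short along mat y and about 0.9 mm inward, so I correct that and lower it in small steps.

Emit:
{"method": "apply_moves", "body": {"deltas": [[0.09, -0.03, 0.05, 0, 0, 0, 0], [0, 0, 0.1, 0, 0, 0, 0], [0, 0, 0, 0, 0, 0, 0]]}}

```text
time: 13.15
tool_pos: [459.7, -73.1, 42.5]
tcp_rot: [-180.0, 0.0, 71.3]
ft_force: [1.3, -0.1, -0.2]
finger_gap: 22.7
grip_force: 44.6
```

Emit:
{"method": "apply_moves", "body": {"deltas": [[0, 0, 0.04, 0, 0, 0, 0], [0, 0, 0.0, 0, 0, 0, 0]]}}

```text
time: 13.4
tool_pos: [459.8, -73.2, 41.5]
tcp_rot: [-180.0, 0.0, 71.3]
ft_force: [0.0, -0.2, -0.5]
finger_gap: 22.5
grip_force: 44.6
```

Emit:
{"method": "apply_moves", "body": {"deltas": [[0, 0, 0.04, 0, 0, 0, 0], [0, 0, 0.0, 0, 0, 0, 0]]}}

```text
time: 13.65
tool_pos: [460.0, -73.2, 40.4]
tcp_rot: [180.0, -0.0, 71.3]
ft_force: [0.7, -0.3, 0.1]
finger_gap: 23.0
grip_force: 44.6
```

Emit:
{"method": "apply_moves", "body": {"deltas": [[0, 0, 0.04, 0, 0, 0, 0], [0, 0, 0.0, 0, 0, 0, 0]]}}

```text
time: 13.9
tool_pos: [460.0, -73.2, 40.3]
tcp_rot: [-180.0, 0.0, 71.3]
ft_force: [-7.2, 0.4, 13.7]
finger_gap: 23.2
grip_force: 46.2
```

Emit:
{"method": "apply_moves", "body": {"deltas": [[0, 0, 0.03, 0, 0, 0, 0], [0, 0, 0.0, 0, 0, 0, 0]]}}

```text
time: 14.15
tool_pos: [460.1, -73.2, 40.3]
tcp_rot: [-180.0, 0.0, 71.3]
ft_force: [-12.4, 3.1, 24.6]
finger_gap: 22.7
grip_force: 47.6
```

Emit:
{"method": "apply_moves", "body": {"deltas": [[0, 0, -0.06, 0, 0, 0, 0.2], [0, 0, 0, 0, 0, 0, 0.5], [0, 0, 0, 0, 0, 0, 0.5]]}}

```text
time: 14.52
tool_pos: [459.8, -73.2, 39.9]
tcp_rot: [-180.0, 0.0, 71.3]
ft_force: [0.0, -0.8, 0.0]
finger_gap: 42.7
grip_force: 0.0
```

```bash
python3 - <<'E'
from h import *
s=sense(); print(s["tool_pos"],s["tcp_rot"],s["ft_force"],s["finger_gap"])
plan((460,-73.2,39,71.3),[(460,-73.2,99,71.3,.5),(480,-130,180,80,.5)])
E
```

```text
[459.80398142 -73.17105944  39.86937999] [-1.79987083e+02  8.82740804e-04  7.12966191e+01] [ 0.00691996 -0.81669591  0.04890695] 42.68714913457622
5 end [ 480.11 -130.06  180.     80.01]
[[0,0,-1,0,0,-0,0.5],[0,0,-1,0,0,-0,0.5],[-0.53,0.41,-0.9,0,0,-0.63,0.5],[-0.54,0.39,-0.9,0,0,-0.64,0.5],[-0.57,0.36,-0.9,0,0,-0.63,0.5]]
```

Emit:
{"method": "apply_moves", "body": {"deltas": [[0, 0, -1, 0, 0, 0, 0.5], [0, 0, -1, 0, 0, 0, 0.5], [-0.53, 0.41, -0.9, 0, 0, -0.63, 0.5], [-0.54, 0.39, -0.9, 0, 0, -0.64, 0.5], [-0.57, 0.36, -0.9, 0, 0, -0.63, 0.5], [0, 0, 0, 0, 0, 0, 0.5], [0, 0, 0, 0, 0, 0, 0.5]]}}

```text
time: 15.4
tool_pos: [479.4, -129.6, 180.0]
tcp_rot: [-179.9, -0.0, 80.0]
ft_force: [-0.3, 0.0, -0.6]
finger_gap: 42.5
grip_force: 0.0
```

```bash
python3 - <<'E'
from meas import *
s=sense(); im=snapshot("wrist"); a=im.astype(int); print(s["tool_pos"],s["tcp_rot"])
cv2.imwrite("pics/t1.png",cv2.cvtColor(im,cv2.COLOR_RGB2BGR)); c=cam("wrist",s)
for ar,r,p in label(a.min(2)>130,(0,0,512,384),150,6000): print(ar,np.round(r[0],1),"z21",mat(ray(c,r[0],21)),ray(c,r[0],21)[0,:2].round(1),"z39",mat(ray(c,r[0],39)),*rect(c,p,21)[1:])
E
```

```text
[ 479.43899561 -129.59881572  179.98548375] [-1.79913209e+02 -3.28530237e-02  7.99511199e+01]
286 [36.1 10.6] z21 [[-185.1   57.8]] [337.5  26.6] z39 [[-174.3   56.5]] [21.9 14.7] 154.2
259 [460.8  46.2] z21 [[143.2  81.9]] [656.2 -55.8] z39 [[133.5  79.2]] [15.3 12.1] 132.2
252 [485.   54.5] z21 [[164.2  79. ]] [675.2 -65.3] z39 [[153.2  76.4]] [15.1 12. ] 132.0
656 [271.1  78. ] z21 [[-0.1 36.5]] [505.9 -52.9] z39 [[-0.9 36.5]] [30.5 13.3] 160.8
233 [473.3  82.3] z21 [[162.5  57.7]] [666.7 -85. ] z39 [[151.6  56.4]] [15.5 12.1] 131.7
606 [219.1 118.9] z21 [[-38.   -2.2]] [457.6 -77.4] z39 [[-36.4   0.3]] [32.5 12.9] 71.3
584 [309.9 132.8] z21 [[39.8 -2.2]] [ 531.3 -102.4] z39 [[36.5  0.2]] [32.5 12.9] 71.5
516 [258.2 163.9] z21 [[  0.4 -35.8]] [ 483.2 -121.5] z39 [[ -0.4 -31.2]] [30.8 13.2] 160.2
1819 [432.5 280. ] z21 [[ 189.3 -127.1]] [ 632.9 -268.6] z39 [[ 176.7 -116.8]] [107.8  28.5] 92.1
1679 [265.6 304.6] z21 [[  30.3 -180.7]] [ 465.  -268.4] z39 [[  27.6 -167.1]] [106.2  23.1] 89.0
204 [138.  374.5] z21 [[ -95.2 -294. ]] [ 309.9 -335.4] z39 [[ -90.  -273.2]] [27.1 22.4] 73.9
```

View pics/t1.png

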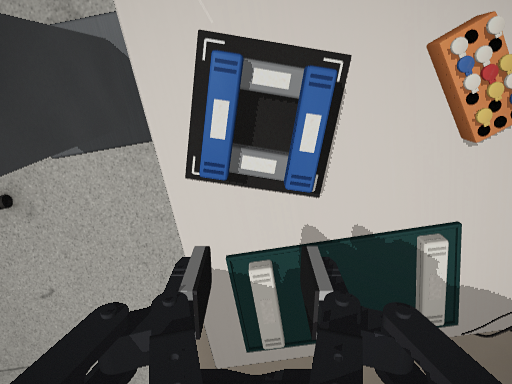

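Both blue cassettes lie square at mat x -36.4 and +36.5, with y about 0.2, and the greys are undisturbed. Next I pick the near white at about (465,-274), yaw 89.

```bash
python3 - <<'E'
from h import *
plan((479.8,-129.8,180,80),[(465.5,-274.5,70,89,.5)])
E
```

```text
5 end [ 465.39 -274.44   69.9    88.98]
[[-0.97,0.07,0.73,0,0,-0.39,0.5],[-0.97,0.05,0.74,0,0,-0.4,0.5],[-0.96,0.01,0.73,0,0,-0.39,0.5],[-0.97,-0.02,0.73,0,0,-0.39,0.5],[-0.97,-0.05,0.74,0,0,-0.39,0.5]]
```

Emit:
{"method": "apply_moves", "body": {"deltas": [[-0.97, 0.07, 0.73, 0, 0, -0.39, 0.5], [-0.97, 0.05, 0.74, 0, 0, -0.4, 0.5], [-0.96, 0.01, 0.73, 0, 0, -0.39, 0.5], [-0.97, -0.02, 0.73, 0, 0, -0.39, 0.5], [-0.97, -0.05, 0.74, 0, 0, -0.39, 0.5], [0, 0, 0, 0, 0, 0, 0.5], [0, 0, 0, 0, 0, 0, 0.5]]}}

```text
time: 16.32
tool_pos: [465.3, -273.5, 70.4]
tcp_rot: [-179.9, -0.1, 89.0]
ft_force: [0.1, 0.6, -0.4]
finger_gap: 42.9
grip_force: 0.0
```

```bash
python3 - <<'E'
from meas import *
s=sense(); im=snapshot("wrist"); a=im.astype(int); print(s["tool_pos"],s["tcp_rot"])
cv2.imwrite("pics/w1.png",cv2.cvtColor(im,cv2.COLOR_RGB2BGR)); c=cam("wrist",s)
for ar,r,p in label(a.min(2)>130,(190,90,330,384),150,16000): print(ar,r,p.min(0),p.max(0),*rect(c,p,21))
E
```

```text
[ 465.26670644 -273.54926339   70.40691356] [-1.79932837e+02 -7.43813451e-02  8.89598196e+01]
5775 ((259.5, 173.0), (166.0, 139.0), 90.0) [190  90] [329 256] [ 465.6 -245.8] [99.9 72.3] 85.3
6180 ((256.0, 220.5), (159.0, 42.0), 90.0) [235 141] [277 300] [ 465.3 -274.4] [100.6  23.5] 88.9
2112 ((255.5, 316.0), (22.0, 105.0), 90.0) [203 305] [308 327] [ 463.8 -337. ] [68.1 17.1] 178.9
```

View pics/w1.png

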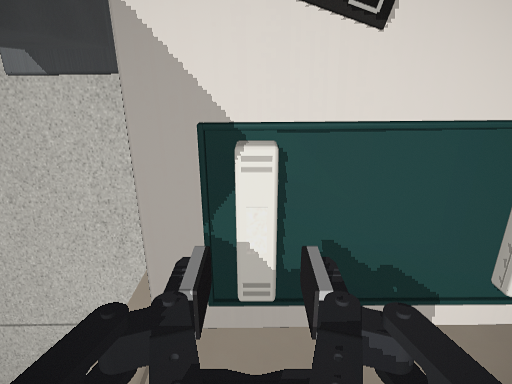

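The near white is centred between the open fingers at columns 235–277. I shift slightly, descend and grip.

Emit:
{"method": "apply_moves", "body": {"deltas": [[-0.04, 0, 0.8, 0, 0, 0, 0.5], [0, 0, 0.6, 0, 0, 0, 0.5], [0, 0, 0.2, 0, 0, 0, 0.5], [0, 0, 0, 0, 0, 0, 0], [0, 0, 0, 0, 0, 0, 0], [0, 0, 0, 0, 0, 0, 0]]}}

```text
time: 17.12
tool_pos: [466.0, -276.2, 23.7]
tcp_rot: [179.9, 0.0, 89.0]
ft_force: [-0.4, 0.5, -1.0]
finger_gap: 22.7
grip_force: 41.5
```

```bash
python3 - <<'E'
from h import *
from meas import world
s=sense(); print(s["tool_pos"],s["tcp_rot"],s["ft_force"],s["finger_gap"],s["grip_force"])
t=world([0,36.1]); print(t)
plan((465.3,-275.6,21.9,89),[(465.3,-275.6,81.9,89,0),(470,-220,111,110,0),(*t,111,161.3,0),(*t,65,161.3,0)])
E
```

```text
[ 466.04700963 -276.17017933   23.65610278] [1.79949235e+02 3.51353436e-02 8.89907937e+01] [-0.3519456   0.53417263 -0.98964427] 22.740161284904154 41.48362934589386
[505.87412896 -53.30570897]
21 end [505.83 -53.29  65.1  161.28]
[[0,0,-1,0,0,-0,0],[0,0,-1,0,0,-0,0],[0.37,0.02,-0.19,0,0,-0.92,0],[0.37,0.06,-0.2,0,0,-0.91,0],[0.36,0.08,-0.19,0,0,-0.92,0],[0.36,0.1,-0.2,0,0,-0.92,0],[0.35,0.13,-0.19,0,0,-0.91,0],[0.4,0.25,-0,0,0,-0.93,0]]
[[0.38,0.28,-0,0,0,-0.94,0],[0.36,0.31,-0,0,0,-0.93,0],[0.33,0.34,-0,0,0,-0.93,0],[0.31,0.36,-0,0,0,-0.93,0],[0.29,0.38,0,0,0,-0.94,0],[0.25,0.4,0,0,0,-0.93,0],[0.22,0.42,0,0,0,-0.93,0],[0.19,0.43,0,0,0,-0.94,0]]
[[0.16,0.45,0,0,0,-0.93,0],[0.12,0.45,0,0,0,-0.93,0],[0.09,0.47,0,0,0,-0.93,0],[-0,-0,0.77,0,0,-0,0],[-0,-0,0.76,0,0,-0,0]]
```

Emit:
{"method": "apply_moves", "body": {"deltas": [[0, 0, -1, 0, 0, 0, 0], [0, 0, -1, 0, 0, 0, 0], [0.37, 0.02, -0.19, 0, 0, -0.92, 0], [0.37, 0.06, -0.2, 0, 0, -0.91, 0], [0.36, 0.08, -0.19, 0, 0, -0.92, 0], [0.36, 0.1, -0.2, 0, 0, -0.92, 0], [0.35, 0.13, -0.19, 0, 0, -0.91, 0], [0.4, 0.25, 0, 0, 0, -0.93, 0]]}}

```text
time: 18.12
tool_pos: [473.7, -206.5, 113.1]
tcp_rot: [179.9, 0.1, 114.4]
ft_force: [-0.0, 0.2, -0.6]
finger_gap: 22.6
grip_force: 41.5
```

Emit:
{"method": "apply_moves", "body": {"deltas": [[0.38, 0.28, 0, 0, 0, -0.94, 0], [0.36, 0.31, 0, 0, 0, -0.93, 0], [0.33, 0.34, 0, 0, 0, -0.93, 0], [0.31, 0.36, 0, 0, 0, -0.93, 0], [0.29, 0.38, 0, 0, 0, -0.94, 0], [0.25, 0.4, 0, 0, 0, -0.93, 0], [0.22, 0.42, 0, 0, 0, -0.93, 0], [0.19, 0.43, 0, 0, 0, -0.94, 0]]}}

```text
time: 19.12
tool_pos: [497.5, -94.9, 112.5]
tcp_rot: [180.0, 0.0, 148.6]
ft_force: [-0.3, -0.3, -1.1]
finger_gap: 23.2
grip_force: 41.5
```

Emit:
{"method": "apply_moves", "body": {"deltas": [[0.16, 0.45, 0, 0, 0, -0.93, 0], [0.12, 0.45, 0, 0, 0, -0.93, 0], [0.09, 0.47, 0, 0, 0, -0.93, 0], [0, 0, 0.77, 0, 0, 0, 0], [0, 0, 0.76, 0, 0, 0, 0], [0, 0, 0, 0, 0, 0, 0], [0, 0, 0, 0, 0, 0, 0]]}}

```text
time: 20.0
tool_pos: [506.7, -53.8, 67.2]
tcp_rot: [180.0, 0.1, 161.3]
ft_force: [-0.2, 0.0, -0.8]
finger_gap: 22.8
grip_force: 41.5
```

```bash
python3 - <<'E'
from meas import *
s=sense(); im=snapshot("wrist"); a=im.astype(int); print(s["tool_pos"],s["tcp_rot"],s["finger_gap"],mat(s["tool_pos"][:2]))
cv2.imwrite("pics/q1.png",cv2.cvtColor(im,cv2.COLOR_RGB2BGR)); c=cam("wrist",s)
for ar,r,p in label(a.min(2)>130,(0,0,512,384),150,16000): print(ar,np.round(r[0],1),np.round(r[1],1),p.min(0),p.max(0),"z39",mat(ray(c,r[0],39)),"z21",mat(ray(c,r[0],21)),*rect(c,p,39)[1:])
E
```

```text
[506.71661664 -53.77534804  67.17902264] [1.79993350e+02 5.73167514e-02 1.61268091e+02] 22.75049167894407 [[ 0.9 35.9]]
200 [105.5 132.5] [27. 29.] [ 91 119] [120 146] z39 [[-57.7 -35.3]] z21 [[-54.8 -43.3]] [18.   9.3] 112.4
203 [284.5 133.5] [29. 29.] [270 119] [299 148] z39 [[-57.1  47.7]] z21 [[-54.1  49.3]] [19.   9.6] 26.9
7708 [257.2 246. ] [173.1  57.1] [227 159] [284 333] z39 [[ 1.5 35. ]] z21 [[11.3 35.1]] [102.8  27.7] 161.2
1487 [184.5 176.5] [63. 23.] [153 165] [216 188] z39 [[-36.4  -0.2]] z21 [[-31.   -4.2]] [30.1 11.6] 71.2
1056 [132.4 228.9] [50.9 21.7] [119 205] [145 253] z39 [[ -8.4 -28.9]] z21 [[  0.2 -36.1]] [27.3 11.1] 160.2
1535 [254.3 348.2] [52.8 74.8] [220 316] [291 374] z39 [[68.9 33.3]] z21 [[86.4 33.2]] [45.9 38.5] 85.3
```

```bash
python3 - <<'E'
from meas import *
a=cv2.imread("pics/q1.png").astype(int); b=cv2.imread("pics/p2.png").astype(int)
print("q1",[(r,int(a[r,240:272].mean())) for r in list(range(150,200,2))+list(range(236,316,2))+list(range(330,376,2))])
g=a.mean(2); d=np.abs(np.diff(g[:,243:267].mean(1))); print([ (int(i),round(float(d[i]),1)) for i in np.where(d>4)[0]])
g=b.mean(2); d=np.abs(np.diff(g[:,243:267].mean(1))); print([ (int(i),round(float(d[i]),1)) for i in np.where(d>4)[0]])
E
```

```text
q1 [(150, 55), (152, 66), (154, 83), (156, 137), (158, 135), (160, 128), (162, 142), (164, 170), (166, 193), (168, 192), (170, 193), (172, 193), (174, 193), (176, 194), (178, 135), (180, 149), (182, 148), (184, 153), (186, 195), (188, 193), (190, 194), (192, 135), (194, 148), (196, 148), (198, 157), (236, 192), (238, 192), (240, 192), (242, 192), (244, 192), (246, 192), (248, 193), (250, 193), (252, 193), (254, 193), (256, 193), (258, 192), (260, 192), (262, 192), (264, 192), (266, 187), (268, 189), (270, 188), (272, 183), (274, 184), (276, 181), (278, 177), (280, 179), (282, 176), (284, 174), (286, 174), (288, 168), (290, 161), (292, 153), (294, 146), (296, 138), (298, 138), (300, 138), (302, 136), (304, 136), (306, 136), (308, 136), (310, 136), (312, 136), (314, 136), (330, 134), (332, 134), (334, 134), (336, 128), (338, 96), (340, 96), (342, 121), (344, 133), (346, 126), (348, 96), (350, 95), (352, 120), (354, 132), (356, 129), (358, 150), (360, 174), (362, 174), (364, 173), (366, 173), (368, 173), (370, 173), (372, 160), (374, 74)]
[(106, 7.9), (107, 161.8), (108, 12.2), (135, 12
[... 969 characters left out ...]
158, 21.1), (159, 50.4), (160, 9.9), (162, 4.1), (163, 7.0), (164, 18.8), (165, 4.7), (167, 10.5), (168, 11.5), (169, 9.0), (180, 4.1), (181, 27.6), (182, 11.7), (188, 18.1), (189, 23.6), (194, 4.3), (195, 27.4), (196, 12.0), (202, 18.6), (203, 23.9), (246, 60.2), (247, 65.2), (248, 5.7), (261, 4.9), (262, 4.6), (263, 4.8), (264, 7.0), (265, 4.2), (270, 9.4), (271, 6.7), (273, 8.0), (304, 27.2), (305, 72.7), (306, 4.7), (335, 6.9), (336, 9.6), (337, 8.1), (339, 5.9), (340, 32.9), (344, 6.0), (345, 21.4), (346, 14.4), (349, 7.2), (350, 47.2), (351, 13.9), (354, 8.9), (355, 25.8), (356, 6.2), (359, 5.6), (360, 30.3), (361, 64.8), (362, 16.7), (372, 24.6), (373, 67.0), (374, 73.9), (375, 13.7)]
```

Emit:
{"method": "apply_moves", "body": {"deltas": [[0.04, 0, 0.1, 0, 0, 0, 0], [0, 0, 0.1, 0, 0, 0, 0], [0, 0, 0.03, 0, 0, 0, 0], [0, 0, 0, 0, 0, 0, 0]]}}

```text
time: 20.55
tool_pos: [505.0, -53.2, 59.2]
tcp_rot: [-180.0, -0.0, 161.3]
ft_force: [0.1, 0.3, -0.3]
finger_gap: 22.5
grip_force: 41.5
```

Emit:
{"method": "apply_moves", "body": {"deltas": [[0, 0, 0.04, 0, 0, 0, 0], [0, 0, 0.0, 0, 0, 0, 0]]}}

```text
time: 20.8
tool_pos: [505.2, -53.2, 59.1]
tcp_rot: [-180.0, 0.0, 161.3]
ft_force: [-5.0, 0.5, 10.0]
finger_gap: 23.0
grip_force: 42.6
```

Emit:
{"method": "apply_moves", "body": {"deltas": [[0, 0, 0.03, 0, 0, 0, 0], [0, 0, 0.0, 0, 0, 0, 0]]}}

```text
time: 21.05
tool_pos: [505.2, -53.2, 59.0]
tcp_rot: [-180.0, -0.0, 161.3]
ft_force: [-9.0, 1.0, 18.3]
finger_gap: 22.6
grip_force: 43.8
```

Emit:
{"method": "apply_moves", "body": {"deltas": [[0, 0, -0.06, 0, 0, 0, 0.2], [0, 0, 0, 0, 0, 0, 0.5], [0, 0, 0, 0, 0, 0, 0.5]]}}

```text
time: 21.42
tool_pos: [505.0, -53.2, 58.8]
tcp_rot: [-180.0, -0.0, 161.3]
ft_force: [-0.1, -1.1, -0.0]
finger_gap: 42.8
grip_force: 0.0
```

```bash
python3 - <<'E'
from h import *
s=sense(); print(s["tool_pos"],s["ft_force"],s["finger_gap"])
plan((505,-53.2,58.4,161.3),[(505,-53.2,118.4,161.3,.5),(634.2,-276.5,118,88,.5),(634.2,-276.5,70,88,.5)])
E
```

```text
[504.98690831 -53.1685354   58.81410973] [-0.13016303 -1.11392301 -0.03995474] 42.818797591776786
20 end [ 634.3  -276.48   70.1    88.01]
[[0,0,-1,0,0,-0,0.5],[0,0,-1,0,0,-0,0.5],[-0.4,-0.35,0,0,0,1,0.5],[-0.44,-0.32,0,0,0,1,0.5],[-0.45,-0.29,0,0,0,1,0.5],[-0.48,-0.25,0,0,0,1,0.5],[-0.49,-0.21,0,0,0,1,0.5],[-0.51,-0.17,0.01,0,0,1,0.5]]
[[-0.53,-0.12,-0,0,0,1,0.5],[-0.53,-0.09,-0,0,0,1,0.5],[-0.53,-0.04,-0,0,0,1,0.5],[-0.54,-0,-0,0,0,0.99,0.5],[-0.54,0.04,-0,0,0,1,0.5],[-0.53,0.08,0,0,0,1,0.5],[-0.52,0.13,0,0,0,1,0.5],[-0.51,0.17,0,0,0,1,0.5]]
[[-0.49,0.21,0,0,0,1,0.5],[-0.48,0.25,0,0,0,1,0.5],[-0,-0,0.8,0,0,0,0.5],[-0,-0,0.8,0,0,0,0.5]]
```

Emit:
{"method": "apply_moves", "body": {"deltas": [[0, 0, -1, 0, 0, 0, 0.5], [0, 0, -1, 0, 0, 0, 0.5], [-0.4, -0.35, 0, 0, 0, 1, 0.5], [-0.44, -0.32, 0, 0, 0, 1, 0.5], [-0.45, -0.29, 0, 0, 0, 1, 0.5], [-0.48, -0.25, 0, 0, 0, 1, 0.5], [-0.49, -0.21, 0, 0, 0, 1, 0.5], [-0.51, -0.17, 0, 0, 0, 1, 0.5]]}}

```text
time: 22.42
tool_pos: [553.4, -137.4, 118.6]
tcp_rot: [-180.0, -0.0, 133.6]
ft_force: [-0.8, -0.2, -0.2]
finger_gap: 42.8
grip_force: 0.0
```

Emit:
{"method": "apply_moves", "body": {"deltas": [[-0.53, -0.12, 0, 0, 0, 1, 0.5], [-0.53, -0.09, 0, 0, 0, 1, 0.5], [-0.53, -0.04, 0, 0, 0, 1, 0.5], [-0.54, 0, 0, 0, 0, 0.99, 0.5], [-0.54, 0.04, 0, 0, 0, 1, 0.5], [-0.53, 0.08, 0, 0, 0, 1, 0.5], [-0.52, 0.13, 0, 0, 0, 1, 0.5], [-0.51, 0.17, 0, 0, 0, 1, 0.5]]}}

```text
time: 23.42
tool_pos: [618.1, -249.1, 118.4]
tcp_rot: [-180.0, -0.0, 97.0]
ft_force: [0.2, 0.3, 0.4]
finger_gap: 42.5
grip_force: 0.0
```

Emit:
{"method": "apply_moves", "body": {"deltas": [[-0.49, 0.21, 0, 0, 0, 1, 0.5], [-0.48, 0.25, 0, 0, 0, 1, 0.5], [0, 0, 0.8, 0, 0, 0, 0.5], [0, 0, 0.8, 0, 0, 0, 0.5], [0, 0, 0, 0, 0, 0, 0.5], [0, 0, 0, 0, 0, 0, 0.5]]}}

```text
time: 24.18
tool_pos: [634.6, -276.7, 71.7]
tcp_rot: [180.0, 0.0, 88.0]
ft_force: [1.0, 0.5, 1.3]
finger_gap: 42.7
grip_force: 0.0
```

```bash
python3 - <<'E'
from meas import *
s=sense(); im=snapshot("wrist"); a=im.astype(int); print(s["tool_pos"],s["tcp_rot"])
cv2.imwrite("pics/w2.png",cv2.cvtColor(im,cv2.COLOR_RGB2BGR)); c=cam("wrist",s)
for n,a in(("w2",a),("w1",cv2.imread("pics/w1.png").astype(int))):
    for ar,r,p in label(a.min(2)>110,(200,90,320,384),1500,16000):
        print(n,ar,np.round(r[0],1),np.round(r[1],1),round(r[2],1),p.min(0),p.max(0),*rect(c,p,21))
    g=a.mean(2); d=np.diff(g[:,246:264].mean(1)); print([ (int(i),round(float(d[i]),1)) for i in np.where(abs(d)>9)[0] if i>100])
    for row in(180,230,280): print(row,[int(v) for v in g[row,225:290:3]])
E
```

```text
[ 634.56651727 -276.66076448   71.68864173] [1.79972338e+02 1.38099294e-02 8.79846536e+01]
w2 4711 [259.5 171. ] [162. 119.] 90.0 [200  90] [319 252] [ 639.6 -248.2] [97.2 62.3] 91.4
w2 6315 [257.5 214.5] [ 43. 159.] 0.0 [236 135] [279 294] [ 635.3 -274.4] [100.2  23.5] 87.7
w2 1904 [254.9 312.8] [ 19.2 102.1] 88.8 [204 303] [306 323] [ 631.7 -338.8] [66.3 15. ] 179.3
[(118, -115.8), (119, -48.0), (120, 22.5), (125, -11.2), (127, 19.7), (132, 12.1), (133, 41.8), (134, 24.2), (136, 24.6), (138, 33.8), (139, 21.5), (148, -29.4), (149, -16.2), (153, 10.7), (154, 31.9), (159, -26.3), (160, -19.9), (164, 15.6), (165, 36.5), (200, 11.3), (242, -10.0), (254, -9.4), (276, -29.0), (280, 12.3), (281, 32.3), (284, -21.4), (285, -20.4), (289, 28.0), (294, -41.3), (295, -89.0), (301, 19.3), (302, 57.6), (303, 38.3), (321, -9.1), (322, -23.5), (373, -35.8), (374, -59.6)]
180 [52, 52, 52, 50, 210, 209, 208, 208, 208, 208, 208, 208, 208, 208, 208, 209, 208, 181, 26, 36, 35, 52]
230 [52, 51, 50, 50, 177, 207, 208, 208, 209, 209, 210, 211, 211, 211, 209, 208, 209, 162, 33, 34, 53, 51]
280 [49, 48, 49,
[... 538 characters left out ...]
.6), (160, 15.8), (161, 36.6), (166, -34.5), (167, -10.1), (171, 27.0), (172, 16.6), (206, -9.0), (207, 13.5), (241, -9.3), (248, -12.7), (257, -12.2), (282, -30.8), (283, -9.3), (286, 13.3), (287, 34.1), (290, -22.1), (291, -20.8), (294, 9.4), (295, 29.5), (299, -12.7), (300, -73.9), (301, -53.6), (304, 23.2), (305, 63.7), (306, 40.1), (327, -26.6), (373, -40.4), (374, -67.9)]
180 [39, 39, 39, 38, 223, 227, 227, 227, 227, 227, 227, 227, 227, 227, 227, 227, 229, 186, 34, 38, 39, 60]
230 [58, 58, 59, 56, 230, 227, 227, 228, 229, 229, 228, 227, 228, 230, 225, 226, 219, 150, 37, 38, 61, 57]
280 [38, 37, 36, 37, 110, 167, 168, 168, 168, 168, 168, 168, 167, 168, 168, 168, 155, 30, 37, 37, 37, 39]
```

Emit:
{"method": "apply_moves", "body": {"deltas": [[0.03, 0, 0.8, 0, 0, 0, 0.5], [0, 0, 0.6, 0, 0, 0, 0.5], [0, 0, 0.23, 0, 0, 0, 0.5], [0, 0, 0, 0, 0, 0, 0], [0, 0, 0, 0, 0, 0, 0], [0, 0, 0, 0, 0, 0, 0]]}}

```text
time: 24.98
tool_pos: [634.8, -275.9, 23.0]
tcp_rot: [179.9, 0.0, 88.0]
ft_force: [0.8, 0.2, -0.1]
finger_gap: 22.8
grip_force: 42.9
```

```bash
python3 - <<'E'
from h import *
from meas import world
s=sense(); print(s["tool_pos"],s["tcp_rot"],s["ft_force"],s["finger_gap"],s["grip_force"])
t=world([0.3,-35.9]); print(t)
p=s["tool_pos"]
plan((*p,88),[(*p[:2],p[2]+60,88,0),(605,-220,115,110,0),(*t,115,161.3,0),(*t,66.5,161.3,0)])
E
```

```text
[ 634.80359792 -275.92471115   22.97151077] [1.79932756e+02 3.25203135e-02 8.79828500e+01] [ 0.83244187  0.18788899 -0.14769024] 22.782140188394088 42.90662884712219
[ 483.07415672 -121.60103287]
21 end [ 482.95 -121.58   66.47  161.29]
[[0,0,-1,0,0,-0,0],[0,0,-1,0,0,-0,0],[0.37,-0.21,-0.21,0,0,-0.96,0],[0.38,-0.18,-0.22,0,0,-0.96,0],[0.39,-0.16,-0.21,0,0,-0.96,0],[0.4,-0.12,-0.21,0,0,-0.96,0],[0.42,-0.09,-0.22,0,0,-0.96,0],[0.37,-0.22,0,0,0,-0.93,0]]
[[0.39,-0.2,0,0,0,-0.94,0],[0.4,-0.17,0,0,0,-0.93,0],[0.42,-0.13,0,0,0,-0.93,0],[0.42,-0.11,0,0,0,-0.93,0],[0.43,-0.07,0,0,0,-0.94,0],[0.43,-0.05,0,0,0,-0.93,0],[0.44,-0,0,0,0,-0.93,0],[0.43,0.02,0,0,0,-0.93,0]]
[[0.43,0.05,0,0,0,-0.94,0],[0.43,0.09,0,0,0,-0.93,0],[0.42,0.12,0,0,0,-0.93,0],[-0,0,0.81,0,0,-0,0],[-0,0,0.81,0,0,-0,0]]
```

Emit:
{"method": "apply_moves", "body": {"deltas": [[0, 0, -1, 0, 0, 0, 0], [0, 0, -1, 0, 0, 0, 0], [0.37, -0.21, -0.21, 0, 0, -0.96, 0], [0.38, -0.18, -0.22, 0, 0, -0.96, 0], [0.39, -0.16, -0.21, 0, 0, -0.96, 0], [0.4, -0.12, -0.21, 0, 0, -0.96, 0], [0.42, -0.09, -0.22, 0, 0, -0.96, 0], [0.37, -0.22, 0, 0, 0, -0.93, 0]]}}

```text
time: 25.98
tool_pos: [595.2, -211.2, 115.6]
tcp_rot: [179.9, 0.1, 114.4]
ft_force: [-1.0, 0.5, -0.9]
finger_gap: 22.7
grip_force: 43.0
```

Emit:
{"method": "apply_moves", "body": {"deltas": [[0.39, -0.2, 0, 0, 0, -0.94, 0], [0.4, -0.17, 0, 0, 0, -0.93, 0], [0.42, -0.13, 0, 0, 0, -0.93, 0], [0.42, -0.11, 0, 0, 0, -0.93, 0], [0.43, -0.07, 0, 0, 0, -0.94, 0], [0.43, -0.05, 0, 0, 0, -0.93, 0], [0.44, 0, 0, 0, 0, -0.93, 0], [0.43, 0.02, 0, 0, 0, -0.93, 0]]}}

```text
time: 26.98
tool_pos: [513.1, -145.6, 114.8]
tcp_rot: [180.0, 0.1, 148.6]
ft_force: [1.0, 0.6, -0.2]
finger_gap: 23.2
grip_force: 43.0
```

Emit:
{"method": "apply_moves", "body": {"deltas": [[0.43, 0.05, 0, 0, 0, -0.94, 0], [0.43, 0.09, 0, 0, 0, -0.93, 0], [0.42, 0.12, 0, 0, 0, -0.93, 0], [0, 0, 0.81, 0, 0, 0, 0], [0, 0, 0.81, 0, 0, 0, 0], [0, 0, 0, 0, 0, 0, 0], [0, 0, 0, 0, 0, 0, 0]]}}

```text
time: 27.85
tool_pos: [483.1, -121.5, 66.7]
tcp_rot: [-180.0, 0.1, 161.3]
ft_force: [0.2, -0.2, -0.2]
finger_gap: 23.2
grip_force: 42.9
```

```bash
python3 - <<'E'
from meas import *
s=sense(); im=snapshot("wrist"); a=im.astype(int); print(s["tool_pos"],s["tcp_rot"],s["finger_gap"],mat(s["tool_pos"][:2]))
cv2.imwrite("pics/q2.png",cv2.cvtColor(im,cv2.COLOR_RGB2BGR)); c=cam("wrist",s)
for ar,r,p in label(a.min(2)>130,(0,0,512,384),150,16000): print(ar,np.round(r[0],1),np.round(r[1],1),p.min(0),p.max(0),"z39",mat(ray(c,r[0],39)),"z57",mat(ray(c,r[0],57)),*rect(c,p,39)[1:])
g=a.mean(2); d=np.diff(g[:,243:267].mean(1)); print([ (int(i),round(float(d[i]),1)) for i in np.where(abs(d)>9)[0] if i>130])
E
```

```text
[ 483.09381483 -121.47789198   66.72995578] [-1.79997196e+02  7.12333612e-02  1.61276007e+02] 23.241016367222556 [[  0.3 -35.8]]
197 [137.6  43.5] [30.8 19.2] [129  27] [149  59] z39 [[-96.3 -87.6]] z57 [[-94.9 -81.8]] [12.3  8.3] 164.1
524 [83.3 69.3] [56.1 32.9] [62 44] [111  90] z39 [[ -86.  -112.5]] z57 [[ -85.8 -103.8]] [21.6 15.2] 5.3
335 [130.9  66.9] [39.6 22.7] [111  48] [151  77] z39 [[-86.9 -91.6]] z57 [[-86.6 -85.4]] [16.5  9.9] 42.7
206 [232.5 134.5] [29. 29.] [218 120] [247 149] z39 [[-57.4 -48.1]] z57 [[-60.5 -46.9]] [13.5 13.5] 71.2
202 [412.5 134. ] [28. 29.] [398 120] [427 148] z39 [[-57.5  35.3]] z57 [[-60.6  26.9]] [18.8  9.4] 28.0
9343 [255.5 256.5] [201.  57.] [227 156] [284 357] z39 [[  6.8 -37.6]] z57 [[ -3.6 -37.6]] [121.7  27.9] 161.4
1491 [333.4 178.5] [62.9 24. ] [302 166] [365 190] z39 [[-36.    0.2]] z57 [[-41.6  -4.1]] [30.1 12.1] 71.2
217 [339.5 300.5] [11. 23.] [328 295] [351 306] z39 [[34.6  8.8]] z57 [[20.9  3.5]] [12.8  7.3] 71.2
1429 [254.7 350.1] [48.8 75. ] [220 320] [291 374] z39 [[ 69.3 -38.1]] z57 [[ 51.6 -38.1]] [46.  35.7] 85.4
[(137, 10.1), (138, 20.7), (141, 15.0), (143, 17.1), (144, 14.2), (147, -56.3), (151, 12.9), (153, 11.1), (154, 25.5), (155, 32.3), (156, 9.6), (159, -16.7), (160, 32.6), (163, 18.2), (164, 17.7), (165, 11.9), (177, -31.5), (178, -10.5), (184, 14.1), (185, 35.1), (191, -22.4), (192, -21.9), (198, 14.2), (199, 35.0), (244, 10.3), (292, -11.0), (337, -18.8), (338, -24.7), (343, 25.8), (347, -29.5), (352, 11.1), (353, 30.1), (359, 49.2), (372, -21.8), (373, -57.4), (374, -64.8), (375, -11.2)]
```

Emit:
{"method": "apply_moves", "body": {"deltas": [[0.02, 0, 0.12, 0, 0, 0, 0], [0, 0, 0.11, 0, 0, 0, 0], [0, 0, 0, 0, 0, 0, 0], [0, 0, 0, 0, 0, 0, 0]]}}

```text
time: 28.4
tool_pos: [481.9, -121.0, 58.7]
tcp_rot: [-180.0, -0.0, 161.3]
ft_force: [0.3, -0.2, 0.1]
finger_gap: 22.7
grip_force: 43.0
```

Emit:
{"method": "apply_moves", "body": {"deltas": [[0, 0, 0.04, 0, 0, 0, 0], [0, 0, 0, 0, 0, 0, 0]]}}

```text
time: 28.65
tool_pos: [482.1, -121.1, 58.0]
tcp_rot: [-180.0, 0.0, 161.3]
ft_force: [-2.6, 0.9, 4.5]
finger_gap: 22.7
grip_force: 43.5
```

Emit:
{"method": "apply_moves", "body": {"deltas": [[0, 0, 0.03, 0, 0, 0, 0], [0, 0, 0, 0, 0, 0, 0]]}}

```text
time: 28.9
tool_pos: [482.2, -121.2, 57.9]
tcp_rot: [-180.0, 0.0, 161.3]
ft_force: [-7.8, 2.5, 14.3]
finger_gap: 22.9
grip_force: 44.8
```

Contact is made. I back off slightly, release, rise, and back away for a check view.

Emit:
{"method": "apply_moves", "body": {"deltas": [[0, 0, -0.05, 0, 0, 0, 0.2], [0, 0, 0, 0, 0, 0, 0.5], [0, 0, 0, 0, 0, 0, 0.5], [0, 0, -1, 0, 0, 0, 0.5], [0, 0, -1, 0, 0, 0, 0.5], [0, 0, -1, 0, 0, 0, 0.5], [0.9, 0, -1, 0, 0, 0, 0.5], [0.9, 0, -0.9, 0, 0, 0, 0.5]]}}

```text
time: 29.9
tool_pos: [430.2, -103.5, 206.0]
tcp_rot: [180.0, 0.0, 161.3]
ft_force: [-0.1, -1.7, 0.3]
finger_gap: 42.7
grip_force: 0.0
```

Emit:
{"method": "apply_moves", "body": {"deltas": [[0, -0.8, 0, 0, 0, 0, 0.5], [0, 0, 0, 0, 0, 0, 0.5], [0, 0, 0, 0, 0, 0, 0.5]]}}

```text
time: 30.28
tool_pos: [423.0, -126.1, 204.6]
tcp_rot: [180.0, -0.0, 161.2]
ft_force: [0.1, 0.1, -0.7]
finger_gap: 42.8
grip_force: 0.0
```

```bash
python3 - <<'E'
from meas import *
s=sense(); im=snapshot("wrist"); a=im.astype(int); print(s["tool_pos"],s["tcp_rot"])
c=cam("wrist",s)
for ar,r,p in label(a.min(2)>130,(0,0,512,384),150,16000): print(ar,np.round(r[0],1),np.round(r[1],1),"z39",mat(ray(c,r[0],39)),"z57",mat(ray(c,r[0],57)),*rect(c,p,57)[1:])
t=snapshot("top")[150:310,200:400]; sc=snapshot("scene")[100:260,240:400]
v=np.zeros((600,800,3),np.uint8); v[:384,:512]=im; v[384:544,:200]=t; v[384:544,200:360]=sc
cv2.imwrite("pics/fin.png",cv2.cvtColor(v,cv2.COLOR_RGB2BGR))
E
```

```text
[ 423.01162    -126.13918815  204.62368471] [ 1.79973277e+02 -4.37462033e-02  1.61236134e+02]
708 [258.9  61.3] [43.8 59.6] z39 [[-149.3  -58.1]] z57 [[-148.7  -58.3]] [46.  31.6] 91.8
214 [292.3  51.6] [35.9 15.8] z39 [[-156.5  -31.1]] z57 [[-155.4  -33. ]] [25.7 11.6] 13.3
183 [204.9  74. ] [27.9 19.6] z39 [[-139.6 -102.6]] z57 [[-139.6 -100.1]] [20.2 15.2] 176.5
585 [111.5  90.6] [46.6 36.3] z39 [[-126.7 -181.4]] z57 [[-127.5 -174. ]] [33.4 29.9] 13.4
297 [153.4  86.4] [36.6 22.7] z39 [[-130. -146.]] z57 [[-130.5 -140.8]] [27.1 17.9] 36.8
582 [252.6 110.2] [22.1 94.6] z39 [[-110.4  -63.5]] z57 [[-112.2  -63.3]] [76.  17.4] 89.4
172 [ 98.3 112.2] [16.  25.7] z39 [[-109.  -195.1]] z57 [[-110.9 -187. ]] [21.1 12.2] 137.5
312 [176.2 114.2] [30.9 29.9] z39 [[-107.2 -128.8]] z57 [[-109.1 -124.7]] [24.4 23.7] 87.8
411 [322. 192.] [12. 32.] z39 [[-36.3   0.3]] z57 [[-42.6  -3.4]] [27.8 11. ] 71.1
472 [ 93.2 288.4] [38.6 14.4] z39 [[  67.6 -227.7]] z57 [[  55.  -217.6]] [38.5 15.1] 0.2
```

View pics/fin.png

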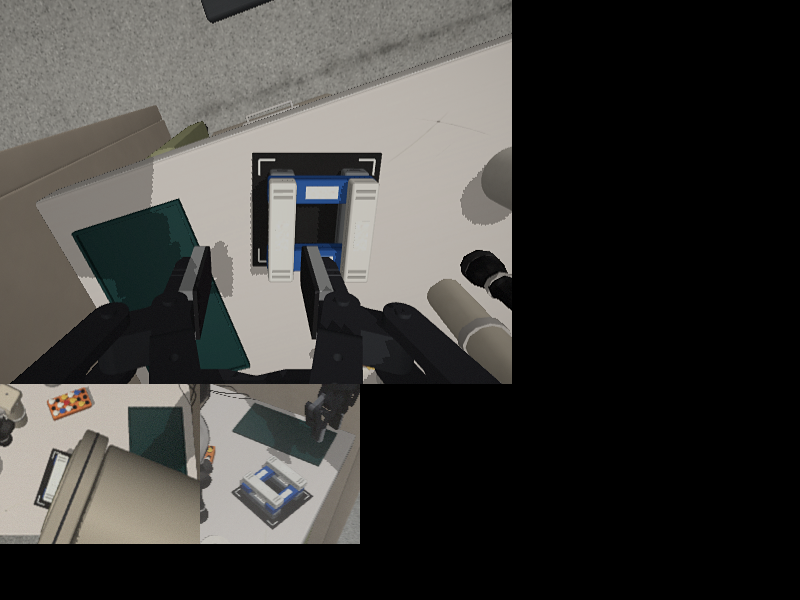

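The tower stands complete: the whites run at columns 268–296 and 342–380, both from row 180 to row 280, across the blues, and the tray is empty. Last, a check of the white faces' numbers, then hand-in.

```bash
python3 - <<'E'
from meas import *
im=cv2.imread("pics/fin.png")[:384,:512]; a=im.astype(int)
c=cam("wrist",dict(tool_pos=[423,-126.1,204.6],tcp_rot=[180,0,161.25]))
for roi in((262,165,299,290),(340,165,385,290)):
    for ar,r,p in label(a.min(2)>100,roi,500,9000): print(ar,p.min(0),p.max(0),mat(rect(c,p,57)[0]),*rect(c,p,57)[1:])
g=a.mean(2)
for cols in((276,288),(352,366)):
    d=np.diff(g[:,cols[0]:cols[1]].mean(1)); i=[int(k) for k in np.where(abs(d)>10)[0] if 160<k<300]; print(i)
E
```

```text
3148 [262 178] [298 289] [[  0.6 -38. ]] [111.9  34.7] 161.5
4202 [343 165] [384 289] [[-2.8 35.7]] [124.5  38.8] 168.3
[168, 171, 172, 173, 174, 175, 176, 177, 178, 181, 182, 183, 188, 189, 191, 192, 195, 198, 199, 269, 270, 271, 272, 274, 275, 277, 278, 280, 282]
[161, 167, 168, 170, 171, 172, 174, 175, 177, 178, 181, 182, 183, 189, 192, 193, 195, 196, 198, 199, 269, 270, 272, 273, 275, 276, 277, 278, 281, 282, 294, 295, 296, 297, 298]
```

```bash
python3 - <<'E'
from meas import *
c=cam("wrist",dict(tool_pos=[423,-126.1,204.6],tcp_rot=[180,0,161.25]))
print(mat(ray(c,[[283,188.5],[281,277.5],[363,189],[357,277.8]],57)).tolist())
print(hand_in())
E
```

```text
[[-45.8, -37.4], [43.5, -37.1], [-45.2, 31.8], [44.1, 35.3]]
the job is handed in; nothing more can be done
None
```

The tower is finished and handed in: two blue cassettes across the greys, two white ones across the blues. The blues measured within about 0.5 mm of their places and the whites looked square and level-ended. My last check of the whites was rougher, within about 1 mm lengthwise and a few mm sideways. The run took about 30 s of robot time.

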